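Check the loan cups' click valves and start the cup dryer

ROBOT

A 7-joint arm with a two-finger parallel gripper is mounted at the origin on a cart in front of the work surface, level with it; the furniture and walls round the work are solid. World frame = base frame: x ahead of the robot, y to its left, z up, the work surface at z = 0. Lengths are in mm, angles in rad, forces in N, time in s.
With the tool pointing down it reaches from about 400 to 875 mm from the base axis. Payload 6.5 kg.
Tool frame: the origin (TCP) lies midway between the tips of the shut fingers; the grasp point (between the pads) lies 19 mm behind it (r.pinch_z is the distance from the TCP to the grasp point, in mm); z points along the fingers, y is the line along which they close (so a half turn about z gives the same grasp; the last joint's range is limited). The gripper opens to 88 mm and grips with 3 to 60 N. Pads are 18 mm wide; open, the fingers measure 123 mm over their backs; the gripper's body (75 mm by 187 mm) begins 45 mm behind the grasp point.
Start: joints at [1.261, 0.536, -0.004, 1.538, 0.003, 1.067, -0.071], TCP at [156.901, -630.771, 238.716] pointing down, gripper open.
Joint ranges: [-2.7, 2.7], [-0.37, 2.16], [-1.27, 1.26], [0.24, 2.4], [-1.31, 4.45], [0.19, 1.91], [-2.76, 2.76]. Speed limits (rad/s): [2.39, 2.39, 3.14, 3.14, 3.14, 3.14, 3.14].

INTERFACE

Orientations are given as a rotation vector (axis times angle).
In Python, from cell import r gives the robot as it stands. The module is installed in compiled form; this text tells all that it offers.
- The arm moves only by the tool servo_tool, never from a script. Its argument "deltas" is a list of rows, each a list of 2 entries, a list of its own where there are three numbers: the shift along the tool's x, y, z each as a share of 50 cm, from -1 to 1, then the turn, a rotation vector about the tool's x, y, z each as a share of 0.5 rad, from -1 to 1. In form: [[[tx, ty, tz], [rx, ry, rz]], ...]. A call has 1 to 5 rows; each row is the pose to reach, as a shift and turn from the pose commanded when the call began, along the tool's axes at that moment; what a row does not reach only later rows make up. A row lasts 1/12 s, in which the tool goes at most 41.7 mm and 7.16 degrees, less where a joint would pass 70% of its speed; a pose out of reach is approached as far as the arm can. A call with a number of a shift or a turn outside -1 to 1 is refused whole. A call with a gripper value outside its range is refused whole. "hand" is the finger opening in mm, from 0 to 88.1, set as the call begins (left out, the last holds). The fingers move at their own pace and stop on an object; the grip force is fixed at half the most. Time passes only in rows, so rows that repeat a pose let the fingers close. It gives the time, the measured TCP pose, the force, the opening and the grip force at its end, in the units of the state.
- r.read_state(): the state, without advancing time (a new reading comes with each control period).
- r.capture(name): name is "scene" or "side" or "wrist"; returns the picture (384x512x3 uint8, red, green, blue); there is no depth.
- r.calibration(name): a dict with "K" (3x3 intrinsics, pixels), "R" (3x3) and "t" (3): a world point X has camera coordinates R X + t; the wrist camera has in their place "hand_eye" (4x4, takes a point from camera to tool coordinates, whose origin is the TCP and whose axes are the flange's). Camera axes: x right, y down, z forward; pixel columns grow to the right and rows downward; lengths in mm; the calibration is good to about 2 mm. A picture is of the moment at which its call begins: read the wrist's pose just before it. calibration takes no time and is no camera call.
- r.close_job(): hands the job in; it is judged then, once.
Trained networks look in the newest picture that a camera, given by its name, has taken for a name from the list of things; names that differ only in an ending like _2 or _b are one class to them, and where a whole thing is asked for, a point or a joint stands for the part that bears it (a point fixed in the world has none). Each returns a list of dicts, best first, with "conf" (0 to 1); they miss things now and then, are a little off and sometimes report something else, mostly with a low value. They report only what shows in the picture. A call takes as long as a camera call. They do not tell look-alikes from the thing itself.
- r.search_frame(camera, name): "position" ([x, y, z] in mm, in the coordinates of the camera as it stood for that picture, good to about 4 mm: the middle of the surface that is visible of it).
- r.trace(camera, name): "region" (384x512 bool, what is visible of it).
- r.spot_point(camera, name): "position" ([x, y, z] in mm, in the coordinates of the camera as it stood for that picture, good to about 4 mm: a listed point, or the origin of a listed thing).
The state is a dict: "t": time; "joints": joint angles; "qvel": joint speeds; "effort": joint torques, N m; "ee_pos": TCP position; "ee_rot": TCP orientation; "contact_force": force on the tool from outside, world axes, zero at the start; "ft_torque": the same for the moment, N m; "finger_gap": finger opening in mm; "grasp_force": force on a finger pad.
Only numpy, scipy, OpenCV 4.12 (cv2) and the standard library are available. Lean on these libraries where they do the work, as an engineer would, in place of code of your own. Each camera call takes 0.05 s, during which the arm holds its last target. There are 200 camera calls.

TASK

Press the click valve of every loan cup fully down and let go to see whether it stays down: stand the cups whose valve stays down upright on the dryer's grille, and set those whose valve comes back up aside, upright in the repair tray. Choose long drying with the orange key, so that the off key pops up, and when all cups are sorted and the key is set, press the green start button fully and release it. Leave the other things on the counter where they are.

Things in the scene. Friction and masses are not known exactly. Their poses are not given: they have to be found in the camera images.
- cup_1: loan cup, cream with cork band, black lid and teal button; up to five, all alike, upright on the worktop (absent ones read None). Round, 56 mm across at the foot, 59 mm above, 61 mm at the lid rim; lid top 80 mm above the foot; 0.15 to 0.3 kg, weighted foot. Origin: centre of the underside, z up. Grip across the body 50 to 62 mm above the foot
- valve_1 (a joint): teal button, 27 mm across, mid-lid on cup_1; m pressed in: 0 = up, unpressed (top 94 mm above the foot); 0.010 = fully down (84 mm). Takes 4 to 5 N. Sound: pressed to the end it catches and stays at about 0.0085, also if pressed again. Worn catch: when released it comes back up to about 0.003 (2 to 4 mm lower than before)
- cup_2: loan cup, cream with cork band, black lid and teal button; up to five, all alike, upright on the worktop (absent ones read None). Round, 56 mm across at the foot, 59 mm above, 61 mm at the lid rim; lid top 80 mm above the foot; 0.15 to 0.3 kg, weighted foot. Origin: centre of the underside, z up. Grip across the body 50 to 62 mm above the foot
- valve_2 (a joint): teal button, 27 mm across, mid-lid on cup_2; m pressed in: 0 = up, unpressed (top 94 mm above the foot); 0.010 = fully down (84 mm). Takes 4 to 5 N. Sound: pressed to the end it catches and stays at about 0.0085, also if pressed again. Worn catch: when released it comes back up to about 0.003 (2 to 4 mm lower than before)
- cup_3: loan cup, cream with cork band, black lid and teal button; up to five, all alike, upright on the worktop (absent ones read None). Round, 56 mm across at the foot, 59 mm above, 61 mm at the lid rim; lid top 80 mm above the foot; 0.15 to 0.3 kg, weighted foot. Origin: centre of the underside, z up. Grip across the body 50 to 62 mm above the foot
- valve_3 (a joint): teal button, 27 mm across, mid-lid on cup_3; m pressed in: 0 = up, unpressed (top 94 mm above the foot); 0.010 = fully down (84 mm). Takes 4 to 5 N. Sound: pressed to the end it catches and stays at about 0.0085, also if pressed again. Worn catch: when released it comes back up to about 0.003 (2 to 4 mm lower than before)
- cup_4: loan cup, cream with cork band, black lid and teal button; up to five, all alike, upright on the worktop (absent ones read None). Round, 56 mm across at the foot, 59 mm above, 61 mm at the lid rim; lid top 80 mm above the foot; 0.15 to 0.3 kg, weighted foot. Origin: centre of the underside, z up. Grip across the body 50 to 62 mm above the foot
- valve_4 (a joint): teal button, 27 mm across, mid-lid on cup_4; m pressed in: 0 = up, unpressed (top 94 mm above the foot); 0.010 = fully down (84 mm). Takes 4 to 5 N. Sound: pressed to the end it catches and stays at about 0.0085, also if pressed again. Worn catch: when released it comes back up to about 0.003 (2 to 4 mm lower than before)
- cup_5: loan cup, cream with cork band, black lid and teal button; up to five, all alike, upright on the worktop (absent ones read None). Round, 56 mm across at the foot, 59 mm above, 61 mm at the lid rim; lid top 80 mm above the foot; 0.15 to 0.3 kg, weighted foot. Origin: centre of the underside, z up. Grip across the body 50 to 62 mm above the foot
- valve_5 (a joint): teal button, 27 mm across, mid-lid on cup_5; m pressed in: 0 = up, unpressed (top 94 mm above the foot); 0.010 = fully down (84 mm). Takes 4 to 5 N. Sound: pressed to the end it catches and stays at about 0.0085, also if pressed again. Worn catch: when released it comes back up to about 0.003 (2 to 4 mm lower than before)
- dryer_grille (a point): centre of the top face of the steel grille (143 mm in x, 276 mm in y; 42 mm above the worktop) of the fixed cup dryer; x points from its keys to its back, y to the left. A thin rail round the grille's back and sides is 75 mm high. Three cups stand in a row along y, 85 mm apart. In front a black console, top 56 mm above the worktop, carries three keys and a green button
- key_off (a joint): grey key with a ring mark, leftmost of three interlocked keys; m pressed in: 0 = up (top 14 mm above the console), 0.0085 = latched, 0.010 = end of travel. Down at the start. Pressing any key to its end (about 5 N, under 10 N) latches it and lets the one that was down pop up
- key_short (a joint): cream key with one bar mark, the middle one: short drying; values as key_off
- key_long (a joint): orange key with three bars, the right one of the three: long drying; values as key_off
- key_long_top (a point): centre of the top face of the orange key, moves with it; each key top is 40 mm (x) by 27 mm (y), the keys stand 42 mm apart along the dryer's y
- start (a joint): round green spring button right of the keys, 30 mm across; m pressed in: 0 = up, 0.006 = fully down (about 4.5 N); springs back
- start_top (a point): centre of the top face of the green start button
- repair_tray_in (a point): centre of the inner floor (4 mm above the worktop) of the repair tray, low red-brown plastic, fixed, 215 mm (x) by 125 mm (y), walls 4 mm thick and 28 mm high; two cups fit one behind the other along x, 90 to 100 mm apart
- tamper: bystander: tamper with wooden handle, 58 mm across, 91 mm high, origin under its middle
- leveller: bystander: steel coffee leveller, 60 mm across, 34 mm high
- timer: bystander: small white kitchen timer, 58 by 62 mm, 21 mm high
- sugar_pot: bystander: chrome sugar pot, 66 mm across, 67 mm high
Mind the look-alikes: they are no part of the job. What is shaped like the cup_3 but blue is not meant. Leave any purple look-alike of the cup_2 alone.

How it is judged:
By the outcome, as a careful person would: the job done as asked, in the order asked, and still so for the second after the job is handed in, with the robot touching nothing.
Of cup_1, cup_2, cup_3, cup_4, cup_5 only 4 to 5 are there at a start; the rules pass over those that are not, and their reading is None.
At some moment in a run one of cup_1, cup_2, cup_3, cup_4, cup_5 may be knocked a few centimetres aside while the robot is not near it.
Once in a run the grip may slacken for a moment while it holds something.
It also fails if it takes over 210 s, if anything falls off the work surface, if the arm or the gripper's body presses on something with over 40 N, if the wrist force passes 120 N, or if a joint passes its speed limit or range.

## Working session

There is one attempt and no reset: what is moved stays moved. The work goes in short steps, Python scripts to look and compute and a tool call to move; the robot and the scene stay as the last step left them, time stands still between calls to the robot, and variables do not carry over. Pictures are saved under pics/ and viewed, at most 14 in all, crops included, and the job is handed in when it is done.

Besides the shell and the picture viewer there is one more tool, called after "Call:" by a JSON object that holds its "op" and its "data", one argument or row to a line. servo_tool: Moves the arm, as the interface text tells. Shift numbers are shares of 50 cm and turn numbers shares of 0.5 rad, none past 1 either way. Its arguments: {"type":"object","properties":{"deltas":{"type":"array"},"hand":{"type":"number"}},"required":["deltas"]}

```bash
mkdir -p pics; cat > h.py <<'E'
import numpy as np, cv2
from scipy.spatial.transform import Rotation as Ro
from cell import r
def T(s=None):
    s=s or r.read_state(); M=np.eye(4); M[:3,:3]=Ro.from_rotvec(s["ee_rot"]).as_matrix(); M[:3,3]=s["ee_pos"]; return M
def snap(cam,fn=None):
    M=T(); im=r.capture(cam)
    if fn: cv2.imwrite("pics/"+fn,im[:,:,::-1])
    return im,M
def world(cam,p,M=None):
    c=r.calibration(cam); p=np.array(p)
    if cam=="wrist": return (M@np.array(c["hand_eye"])@np.r_[p,1])[:3]
    return np.array(c["R"]).T@(p-np.array(c["t"]))
def proj(cam,X,M=None):
    c=r.calibration(cam)
    if cam=="wrist": p=(np.linalg.inv(M@np.array(c["hand_eye"]))@np.r_[X,1])[:3]
    else: p=np.array(c["R"])@X+np.array(c["t"])
    q=np.array(c["K"])@p; return q[:2]/q[2]
def go(x,y,z,yaw=None):
    """rows units to reach world TCP xyz"""
    M=T(); d=M[:3,:3].T@(np.array([x,y,z])-M[:3,3]); 
    return np.round(d/500,3)
E
python3 - <<'E'
from h import *
a,_=snap("scene","s1.png"); b,M=snap("side","d1.png")
print(np.round(T(),3))
for cam in("scene","side"):
  for n in("cup_1","dryer_grille","key_long_top","start_top","repair_tray_in"):
    for o in r.spot_point(cam,n): 
      w=world(cam,o["position"]); print(cam,n,round(o["conf"],2),w.round(),proj(cam,w).round())
print(r.read_state())
E
```

```text
[[ 9.70000e-01  2.41000e-01 -0.00000e+00  1.56772e+02]
 [ 2.41000e-01 -9.70000e-01  1.00000e-03 -6.30266e+02]
 [-0.00000e+00 -2.00000e-03 -1.00000e+00  2.37944e+02]
 [ 0.00000e+00  0.00000e+00  0.00000e+00  1.00000e+00]]
scene cup_1 0.89 [471.  99.  -1.] [264. 239.]
scene cup_1 0.77 [456. 240.  -3.] [232. 277.]
scene cup_1 0.74 [603. 185.   6.] [202. 233.]
scene cup_1 0.72 [595.  29.   1.] [244. 205.]
scene cup_1 0.71 [446. -17.  -1.] [297. 219.]
scene cup_1 0.61 [351. 207.  -4.] [277. 291.]
scene cup_1 0.6 [ 760. -223.    1.] [254. 147.]
scene cup_1 0.59 [332. 320.   2.] [252. 330.]
scene dryer_grille 0.95 [ 582. -249.   43.] [303. 151.]
scene dryer_grille 0.56 [740. 261.   4.] [144. 226.]
scene key_long_top 0.66 [ 764. -223.   -3.] [253. 147.]
scene key_long_top 0.59 [602. 185.   5.] [203. 233.]
scene key_long_top 0.54 [ 470. -224.   71.] [331. 160.]
scene key_long_top 0.33 [737.   8.   6.] [212. 180.]
scene start_top 0.64 [ 468. -346.   78.] [352. 141.]
scene repair_tray_in 0.93 [516. 368.   5.] [172. 297.]
scene repair_tray_in 0.58 [592.  31.   1.] [244. 205.]
scene repair_tray_i
[... 639 characters left out ...]
{'t': 0.6, 'joints': array([ 1.2607771 ,  0.53638035, -0.00440295,  1.53794268,  0.00261495,
        1.06727955, -0.07119031]), 'qvel': array([-0.00041453, -0.00156481, -0.00083854,  0.0001891 , -0.00139246,
       -0.00039474,  0.00192405]), 'effort': array([ 7.43921873e-05, -5.70644474e+01,  9.89966467e-01, -2.51816243e+01,
       -5.61768492e-02,  1.11279605e-02,  3.50818459e-05]), 'ee_pos': array([ 156.90878933, -630.75471719,  238.71193275]), 'ee_rot': array([ 3.11826221e+00,  3.82129347e-01, -6.35351167e-05]), 'contact_force': array([ 0.25330348, -0.05467752,  0.7550936 ]), 'ft_torque': array([ 0.03051142,  0.00964753, -0.02288648]), 'grasp_force': 0.0, 'finger_gap': 87.92087311287717}
```

View pics/s1.png

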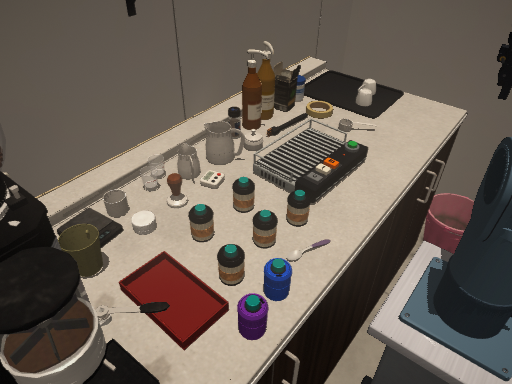

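View pics/d1.png

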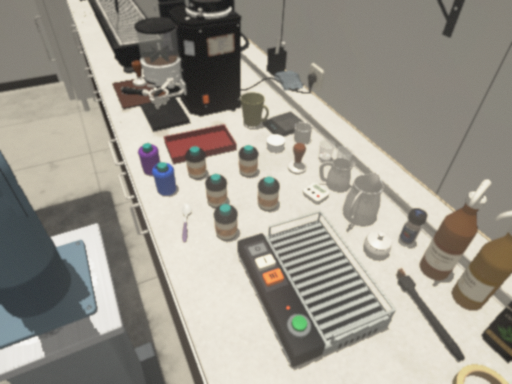

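Five cream cups (scene pixels 243,194; 202,222; 264,228; 298,207; 231,264). Blue (277,280) and purple (253,315) are look-alikes. The tray is at (173,297), and the orange key is at (331,162) in scene and (271,278) in side. I'll turn the tool so its x is along world +y and move over the key.

Call:
{"op": "servo_tool", "data": {
  "deltas": [
    [[0.265, -0.212, 0], [0, 0, -0.887]],
    [[0.265, -0.212, 0], [0, 0, -0.887]],
    [[0.265, -0.212, 0], [0, 0, -0.887]],
    [[0.265, -0.212, 0], [0, 0, -0.887]],
    [[0.265, -0.212, 0], [0, 0, -0.887]]
  ],
  "hand": 0
}}

```text
t: 1.02
ee_pos: [266.3, -489.2, 239.0]
ee_rot: [-2.949, -1.078, -0.006]
contact_force: [1.0, 0.2, 0.5]
finger_gap: 57.0
grasp_force: 0.0
```

Call:
{"op": "servo_tool", "data": {
  "deltas": [
    [[0.33, -0.078, 0], [0, 0, -0.887]],
    [[0.33, -0.078, 0], [0, 0, -0.887]],
    [[0.33, -0.078, 0], [0, 0, -0.887]],
    [[0.33, -0.078, 0], [0, 0, -0.887]],
    [[0.33, -0.078, 0], [0, 0, -0.887]]
  ]
}}

```text
t: 1.43
ee_pos: [368.1, -354.2, 239.3]
ee_rot: [-2.641, -1.701, -0.006]
contact_force: [0.1, 0.3, -0.8]
finger_gap: 23.7
grasp_force: 0.0
```

Call:
{"op": "servo_tool", "data": {
  "deltas": [
    [[0.332, 0.071, -0.05], [0, 0, -0.88]],
    [[0.332, 0.071, -0.05], [0, 0, -0.88]],
    [[0.332, 0.071, -0.05], [0, 0, -0.88]],
    [[0.332, 0.071, -0.05], [0, 0, -0.88]],
    [[0.332, 0.071, -0.05], [0, 0, -0.88]]
  ]
}}

```text
t: 1.85
ee_pos: [470.5, -219.2, 265.5]
ee_rot: [2.207, 2.233, 0.008]
contact_force: [-0.2, 0.2, -0.6]
finger_gap: 0.9
grasp_force: 0.0
```

```bash
python3 - <<'E'
from h import *
a,M=snap("wrist","w1.png"); np.save("M1.npy",M)
print(M.round(3), r.read_state()["t"])
print(np.array(r.calibration("wrist")["hand_eye"]).round(2))
for n in("dryer_grille","key_long_top","start_top","cup_1"):
    for o in r.spot_point("wrist",n): 
      w=world("wrist",o["position"],M); print(n,round(o["conf"],2),w.round(),proj("wrist",w,M).round())
c="side"
# tray corners, olive mug in scene
for cam,pts in(("scene",[(120,290),(165,253),(228,306),(183,343)]),("scene",[(80,272),(153,305)])):
  C=r.calibration(cam);K=np.array(C["K"]);R=np.array(C["R"]);t=np.array(C["t"])
  for z in((28,) if len(pts)==4 else (0,)):
   for p in pts:
    d=R.T@np.linalg.solve(K,[*p,1]);o=-R.T@t; print(p,(o+d*(z-o[2])/d[2]).round())
E
```

```text
[[-1.20000e-02  1.00000e+00  5.00000e-03  4.70542e+02]
 [ 1.00000e+00  1.20000e-02  2.00000e-03 -2.19153e+02]
 [ 2.00000e-03  5.00000e-03 -1.00000e+00  2.65454e+02]
 [ 0.00000e+00  0.00000e+00  0.00000e+00  1.00000e+00]] 1.9
[[  -0.     -0.96   -0.3    76.72]
 [   1.     -0.      0.     -0.62]
 [  -0.     -0.3     0.96 -146.8 ]
 [   0.      0.      0.      1.  ]]
key_long_top 0.6 [ 469. -224.   70.] [257. 170.]
start_top 0.68 [ 471. -225.   71.] [259. 171.]
(120, 290) [601. 436.  28.]
(165, 253) [607. 304.  28.]
(228, 306) [395. 321.  28.]
(183, 343) [407. 437.  28.]
(80, 272) [736. 452.   0.]
(153, 305) [536. 406.   0.]
```

View pics/w1.png

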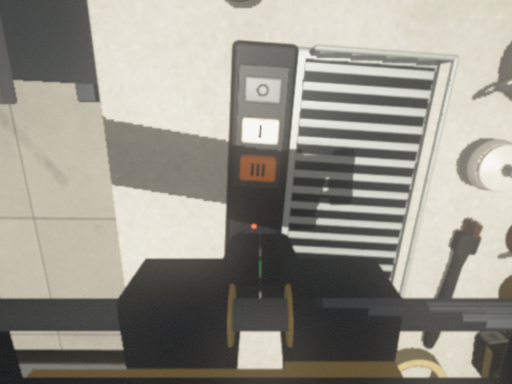

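Call:
{"op": "servo_tool", "data": {
  "deltas": [
    [[-0.01, -0.006, 0.37], [0, 0, 0]],
    [[-0.01, -0.006, 0.37], [0, 0, 0]],
    [[-0.01, -0.006, 0.37], [0, 0, 0]],
    [[-0.01, -0.006, 0.37], [0, 0, 0]],
    [[-0.01, -0.006, 0.37], [0, 0, 0]]
  ]
}}

```text
t: 2.52
ee_pos: [458.1, -232.2, 74.0]
ee_rot: [-2.221, -2.213, 0.006]
contact_force: [-0.3, -0.5, 0.1]
finger_gap: 0.4
grasp_force: 0.0
```

Call:
{"op": "servo_tool", "data": {
  "deltas": [
    [[0, 0, 0.02], [0, 0, 0]],
    [[0, 0, 0.03], [0, 0, 0]],
    [[0, 0, 0.038], [0, 0, 0]],
    [[0, 0, 0.042], [0, 0, 0]],
    [[0, 0, 0.042], [0, 0, 0]]
  ]
}}

```text
t: 2.93
ee_pos: [462.0, -232.3, 60.2]
ee_rot: [2.222, 2.219, -0.004]
contact_force: [-8.2, 1.0, 16.8]
finger_gap: 0.5
grasp_force: 8.6
```

Call:
{"op": "servo_tool", "data": {
  "deltas": [
    [[0, 0, -0.2], [0, 0, 0]],
    [[0, 0, -0.4], [0, 0, 0]],
    [[0, 0, -0.4], [0, 0, 0]],
    [[0, 0, -0.4], [0, 0, 0]],
    [[0, 0, -0.4], [0, 0, 0]]
  ]
}}

```text
t: 3.35
ee_pos: [463.8, -231.6, 262.9]
ee_rot: [2.218, 2.217, 0.003]
contact_force: [0.2, -0.7, -1.3]
finger_gap: 0.2
grasp_force: 0.0
```

Call:
{"op": "servo_tool", "data": {
  "deltas": [
    [[0, 0, 0], [0, 0, 0]],
    [[0, 0, 0], [0, 0, 0]],
    [[0, 0, 0], [0, 0, 0]]
  ]
}}

```text
t: 3.6
ee_pos: [462.4, -231.4, 258.2]
ee_rot: [2.221, 2.22, -0.0]
contact_force: [0.2, 0.5, -1.0]
finger_gap: 0.6
grasp_force: 0.0
```

```bash
python3 - <<'E'
from h import *
a,M=snap("wrist","w2.png"); print(M.round(3), r.read_state()["t"])
for n in("dryer_grille","key_long_top","start_top","cup_1"):
    for o in r.spot_point("wrist",n): 
      w=world("wrist",o["position"],M); print(n,round(o["conf"],2),w.round(),proj("wrist",w,M).round())
b,_=snap("side")
cv2.imwrite("pics/d2.png",cv2.resize(b[200:384,210:410,::-1],None,fx=3,fy=3))
E
```

```text
[[ 1.00000e-03  1.00000e+00  1.00000e-03  4.62401e+02]
 [ 1.00000e+00 -1.00000e-03 -1.00000e-03 -2.31400e+02]
 [-1.00000e-03  1.00000e-03 -1.00000e+00  2.58166e+02]
 [ 0.00000e+00  0.00000e+00  0.00000e+00  1.00000e+00]] 3.65
dryer_grille 0.83 [ 581. -246.   43.] [361. 173.]
```

View pics/w2.png

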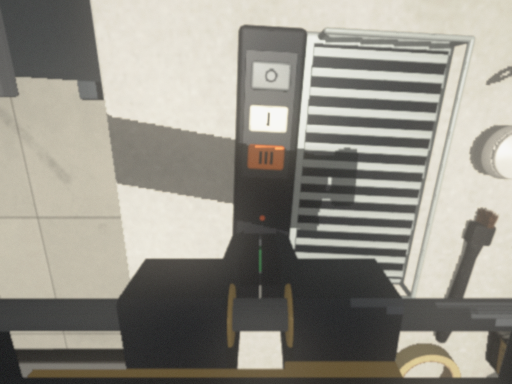

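View pics/d2.png

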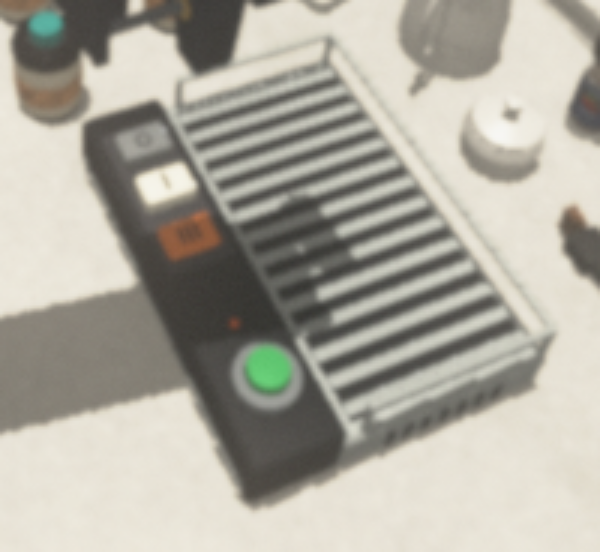

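```bash
python3 - <<'E'
from h import *
for cam,f,fn in(("side","d1.png","d3.png"),("scene","s1.png","s3.png")):
  A=cv2.imread("pics/"+f); snap(cam,fn); B=cv2.imread("pics/"+fn)
  for X in(A,B):
    h=cv2.cvtColor(X,cv2.COLOR_BGR2HSV); m=cv2.inRange(h,(4,150,110),(18,255,255))
    k=proj(cam,np.array([468,-224,70.])); m2=np.zeros_like(m); u,v=k.astype(int); m2[v-12:v+13,u-14:u+15]=1; m=m*m2
    ys,xs=np.nonzero(m); print(cam,"orange",xs.mean().round(2),ys.mean().round(2),len(xs))
  for nm,y in(("long",-224),("short",-182),("off",-140)):
    P=proj(cam,np.array([468+(y+224)*.048,y,62.])).astype(int)
    w=9; a=A[P[1]-w:P[1]+w,P[0]-w:P[0]+w]; b=B[P[1]-w-6:P[1]+w+6,P[0]-w-6:P[0]+w+6]
    R=cv2.matchTemplate(b,a,cv2.TM_CCOEFF_NORMED); print(nm,P,np.array(cv2.minMaxLoc(R)[3])-6,cv2.minMaxLoc(R)[1], proj(cam,np.array([468,-224,70.]))-proj(cam,np.array([468,-224,61.])))
for cam in("scene","side"):
  for o in r.spot_point(cam,"cup_1"):
    w=world(cam,o["position"]); print(cam,round(o["conf"],2),w.round(),proj(cam,w).round())
E
```

```text
side orange 272.85 276.18 190
side orange nan nan 0
long [273 277] [0 2] 0.8290562629699707 [ 0.25027303 -2.39490894]
short [265 262] [0 0] 0.9874112606048584 [ 0.25027303 -2.39490894]
off [257 248] [ 0 -2] 0.8562557697296143 [ 0.25027303 -2.39490894]
scene orange 331.01 162.5 109
scene orange 330.24 164.45 49
long [331 163] [0 0] 0.7689858675003052 [ 0.40658787 -2.51562876]
short [323 169] [0 0] 0.8616108894348145 [ 0.40658787 -2.51562876]
off [315 175] [0 0] 0.8349604606628418 [ 0.40658787 -2.51562876]
scene 0.92 [594.  31.   0.] [243. 205.]
scene 0.81 [469. 102.   2.] [264. 239.]
scene 0.73 [448. -18.  -0.] [297. 219.]
scene 0.71 [332. 317.   0.] [253. 329.]
scene 0.7 [353. 206.  -5.] [276. 291.]
scene 0.56 [602. 184.   4.] [203. 233.]
side 0.87 [348. 210.   3.] [166. 188.]
side 0.84 [456. 242.  -1.] [197. 173.]
side 0.79 [466. 103.   1.] [217. 201.]
side 0.72 [605. 188.  -2.] [249. 171.]
side 0.69 [443. -13.   4.] [225. 231.]
side 0.58 [333. 316.   2.] [152. 169.]
side 0.44 [589.  33.   3.] [267. 203.]<stdin>:7: RuntimeWarning: Mean of empty slice.
  ret = ret.dtype.type(ret / rcount)
```

The side view shows orange moved 2 px down, off 2 px up and short unmoved, so the key is set. Next I press the valve of cup D (446,-15) and probe it.

Call:
{"op": "servo_tool", "data": {
  "deltas": [
    [[0.432, -0.034, 0.1], [0, 0, 0]],
    [[0.432, -0.034, 0.1], [0, 0, 0]],
    [[0.432, -0.034, 0.1], [0, 0, 0]],
    [[0.432, -0.034, 0.1], [0, 0, 0]],
    [[0.432, -0.034, 0.1], [0, 0, 0]]
  ]
}}

```text
t: 4.52
ee_pos: [446.2, -27.0, 210.6]
ee_rot: [2.222, 2.22, 0.001]
contact_force: [0.9, -0.1, -0.2]
finger_gap: 0.2
grasp_force: 0.0
```

Call:
{"op": "servo_tool", "data": {
  "deltas": [
    [[0.03, -0.002, 0.08], [0, 0, 0]],
    [[0.03, -0.002, 0.14], [0, 0, 0]],
    [[0.03, -0.002, 0.18], [0, 0, 0]],
    [[0.03, -0.002, 0.18], [0, 0, 0]],
    [[0.03, -0.002, 0.18], [0, 0, 0]]
  ]
}}

```text
t: 4.93
ee_pos: [445.1, -13.4, 120.6]
ee_rot: [-2.22, -2.221, 0.002]
contact_force: [-1.3, -0.4, 1.3]
finger_gap: 0.1
grasp_force: 0.0
```

```bash
python3 - <<'E'
from h import *
print(r.read_state()["ee_pos"])
E
```

```text
[445.10035773 -13.42654663 120.57735023]
```

Call:
{"op": "servo_tool", "data": {
  "deltas": [
    [[0, 0.002, 0.05], [0, 0, 0]],
    [[0, 0.002, 0.066], [0, 0, 0]],
    [[0, 0.002, 0.077], [0, 0, 0]],
    [[0, 0.002, 0.077], [0, 0, 0]],
    [[0, 0.002, 0.077], [0, 0, 0]]
  ]
}}

```text
t: 5.35
ee_pos: [449.0, -13.8, 84.4]
ee_rot: [2.22, 2.218, 0.004]
contact_force: [1.6, -0.2, 6.8]
finger_gap: 0.6
grasp_force: 3.3
```

Call:
{"op": "servo_tool", "data": {
  "deltas": [
    [[0, 0, -0.034], [0, 0, 0]],
    [[0, 0, -0.034], [0, 0, 0]],
    [[0, 0, -0.012], [0, 0, 0]],
    [[0, 0, -0.012], [0, 0, 0]],
    [[0, 0, -0.012], [0, 0, 0]]
  ]
}}

```text
t: 5.77
ee_pos: [445.6, -13.8, 87.4]
ee_rot: [-2.22, -2.22, 0.003]
contact_force: [0.5, 0.8, -0.3]
finger_gap: 0.1
grasp_force: 0.0
```

Call:
{"op": "servo_tool", "data": {
  "deltas": [
    [[0, 0, -0.06], [0, 0, 0]],
    [[0.08, 0.016, -0.06], [0, 0, 0]],
    [[0.16, 0.032, -0.06], [0, 0, 0]],
    [[0.229, 0.045, -0.06], [0, 0, 0]],
    [[0.229, 0.045, -0.06], [0, 0, 0]]
  ]
}}

```text
t: 6.18
ee_pos: [469.9, 109.1, 118.9]
ee_rot: [-2.21, -2.229, -0.009]
contact_force: [0.6, 0.5, 0.4]
finger_gap: 0.4
grasp_force: 0.0
```

Call:
{"op": "servo_tool", "data": {
  "deltas": [
    [[0, 0, 0.04], [0, 0, 0]],
    [[0, 0, 0.06], [0, 0, 0]],
    [[0, 0, 0.073], [0, 0, 0]],
    [[0, 0, 0.073], [0, 0, 0]],
    [[0, 0, 0.073], [0, 0, 0]]
  ]
}}

```text
t: 6.6
ee_pos: [470.2, 102.8, 84.2]
ee_rot: [2.22, 2.222, 0.004]
contact_force: [-7.0, 3.6, 34.1]
finger_gap: 0.6
grasp_force: 16.8
```

Call:
{"op": "servo_tool", "data": {
  "deltas": [
    [[0, 0, -0.034], [0, 0, 0]],
    [[0, 0, -0.034], [0, 0, 0]],
    [[0, 0, -0.012], [0, 0, 0]],
    [[0, 0, -0.012], [0, 0, 0]],
    [[0, 0, -0.012], [0, 0, 0]]
  ]
}}

```text
t: 7.02
ee_pos: [468.5, 100.4, 86.6]
ee_rot: [-2.221, -2.22, 0.002]
contact_force: [1.5, 0.1, 1.9]
finger_gap: 0.4
grasp_force: 1.0
```

Call:
{"op": "servo_tool", "data": {
  "deltas": [
    [[0, 0, 0], [0, 0, 0]],
    [[0, 0, 0], [0, 0, 0]],
    [[0, 0, 0], [0, 0, 0]]
  ]
}}

```text
t: 7.27
ee_pos: [468.9, 100.7, 87.6]
ee_rot: [-2.221, -2.221, 0.001]
contact_force: [1.8, -0.9, 1.8]
finger_gap: 0.5
grasp_force: 0.8
```

Call:
{"op": "servo_tool", "data": {
  "deltas": [
    [[0, 0, -0.004], [0, 0, 0]],
    [[0, 0, -0.004], [0, 0, 0]],
    [[0, 0, -0.004], [0, 0, 0]]
  ]
}}

```text
t: 7.52
ee_pos: [468.6, 100.7, 89.9]
ee_rot: [-2.221, -2.221, 0.001]
contact_force: [0.3, -0.2, 2.4]
finger_gap: 0.5
grasp_force: 1.2
```

Call:
{"op": "servo_tool", "data": {
  "deltas": [
    [[0, 0, -0.06], [0, 0, 0]],
    [[0.08, -0.007, -0.06], [0, 0, 0]],
    [[0.16, -0.014, -0.06], [0, 0, 0]],
    [[0.24, -0.02, -0.06], [0, 0, 0]],
    [[0.281, -0.025, -0.06], [0, 0, 0]]
  ]
}}

```text
t: 7.93
ee_pos: [455.4, 246.5, 120.4]
ee_rot: [-2.216, -2.224, -0.004]
contact_force: [-0.0, 0.7, 0.2]
finger_gap: 0.4
grasp_force: 0.0
```

Call:
{"op": "servo_tool", "data": {
  "deltas": [
    [[0, 0, 0.03], [0, 0, 0]],
    [[0, 0, 0.055], [0, 0, 0]],
    [[0, 0, 0.068], [0, 0, 0]],
    [[0, 0, 0.074], [0, 0, 0]],
    [[0, 0, 0.074], [0, 0, 0]]
  ]
}}

```text
t: 8.35
ee_pos: [456.5, 243.3, 84.3]
ee_rot: [-2.22, -2.221, -0.003]
contact_force: [-5.6, 3.1, 18.6]
finger_gap: 0.6
grasp_force: 9.1
```

Call:
{"op": "servo_tool", "data": {
  "deltas": [
    [[0, 0, -0.034], [0, 0, 0]],
    [[0, 0, -0.034], [0, 0, 0]],
    [[0, 0, -0.01], [0, 0, 0]],
    [[0, 0, -0.01], [0, 0, 0]],
    [[0, 0, -0.01], [0, 0, 0]]
  ]
}}

```text
t: 8.77
ee_pos: [456.3, 240.2, 86.6]
ee_rot: [-2.222, -2.22, 0.003]
contact_force: [0.8, 0.2, -0.2]
finger_gap: 0.3
grasp_force: 0.0
```

Call:
{"op": "servo_tool", "data": {
  "deltas": [
    [[0, 0, -0.064], [0, 0, 0]],
    [[-0.028, 0.075, -0.064], [0, 0, 0]],
    [[-0.056, 0.15, -0.064], [0, 0, 0]],
    [[-0.084, 0.225, -0.064], [0, 0, 0]],
    [[-0.11, 0.296, -0.064], [0, 0, 0]]
  ]
}}

```text
t: 9.18
ee_pos: [605.9, 184.3, 119.1]
ee_rot: [2.222, 2.22, -0.003]
contact_force: [0.2, 0.7, -0.3]
finger_gap: 0.3
grasp_force: 0.0
```

Call:
{"op": "servo_tool", "data": {
  "deltas": [
    [[0, 0, 0.03], [0, 0, 0]],
    [[0, 0, 0.055], [0, 0, 0]],
    [[0, 0, 0.068], [0, 0, 0]],
    [[0, 0, 0.074], [0, 0, 0]],
    [[0, 0, 0.074], [0, 0, 0]]
  ]
}}

```text
t: 9.6
ee_pos: [606.4, 185.0, 84.6]
ee_rot: [2.218, 2.218, 0.002]
contact_force: [2.2, -6.3, 15.5]
finger_gap: 0.4
grasp_force: 7.9
```

Call:
{"op": "servo_tool", "data": {
  "deltas": [
    [[0, 0, -0.034], [0, 0, 0]],
    [[0, 0, -0.034], [0, 0, 0]],
    [[0, 0, -0.01], [0, 0, 0]],
    [[0, 0, -0.01], [0, 0, 0]],
    [[0, 0, -0.01], [0, 0, 0]]
  ]
}}

```text
t: 10.02
ee_pos: [603.2, 187.1, 86.3]
ee_rot: [-2.219, -2.222, 0.002]
contact_force: [0.9, 1.5, 1.5]
finger_gap: 0.4
grasp_force: 0.7
```

Call:
{"op": "servo_tool", "data": {
  "deltas": [
    [[0, 0, -0.005], [0, 0, 0]],
    [[0, 0, -0.005], [0, 0, 0]],
    [[0, 0, -0.005], [0, 0, 0]],
    [[0, 0, -0.005], [0, 0, 0]]
  ]
}}

```text
t: 10.35
ee_pos: [604.3, 186.2, 90.2]
ee_rot: [-2.221, -2.221, 0.001]
contact_force: [0.3, -0.1, -0.9]
finger_gap: 0.9
grasp_force: 0.0
```

Call:
{"op": "servo_tool", "data": {
  "deltas": [
    [[0, 0, -0.06], [0, 0, 0]],
    [[-0.08, -0.007, -0.06], [0, 0, 0]],
    [[-0.16, -0.014, -0.06], [0, 0, 0]],
    [[-0.24, -0.02, -0.06], [0, 0, 0]],
    [[-0.308, -0.023, -0.06], [0, 0, 0]]
  ]
}}

```text
t: 10.77
ee_pos: [592.4, 29.2, 120.3]
ee_rot: [2.222, 2.22, -0.002]
contact_force: [1.2, -0.2, 0.1]
finger_gap: 0.6
grasp_force: 0.0
```

Call:
{"op": "servo_tool", "data": {
  "deltas": [
    [[0, 0, 0.03], [0, 0, 0]],
    [[0, 0, 0.055], [0, 0, 0]],
    [[0, 0, 0.068], [0, 0, 0]],
    [[0, 0, 0.075], [0, 0, 0]],
    [[0, 0, 0.075], [0, 0, 0]]
  ]
}}

```text
t: 11.18
ee_pos: [594.9, 31.2, 85.2]
ee_rot: [2.218, 2.219, -0.002]
contact_force: [-4.1, -7.6, 24.1]
finger_gap: 0.6
grasp_force: 11.6
```

Call:
{"op": "servo_tool", "data": {
  "deltas": [
    [[0, 0, -0.034], [0, 0, 0]],
    [[0, 0, -0.034], [0, 0, 0]],
    [[0, 0, -0.01], [0, 0, 0]],
    [[0, 0, -0.01], [0, 0, 0]],
    [[0, 0, -0.01], [0, 0, 0]]
  ]
}}

```text
t: 11.6
ee_pos: [592.6, 33.7, 86.6]
ee_rot: [-2.218, -2.222, 0.0]
contact_force: [0.9, 1.2, 1.2]
finger_gap: 0.4
grasp_force: 1.0
```

Call:
{"op": "servo_tool", "data": {
  "deltas": [
    [[0, 0, -0.005], [0, 0, 0]],
    [[0, 0, -0.005], [0, 0, 0]],
    [[0, 0, -0.005], [0, 0, 0]],
    [[0, 0, -0.005], [0, 0, 0]]
  ]
}}

```text
t: 11.93
ee_pos: [592.6, 32.2, 90.1]
ee_rot: [-2.221, -2.221, 0.001]
contact_force: [-0.1, 0.1, 0.6]
finger_gap: 0.4
grasp_force: 0.2
```

Call:
{"op": "servo_tool", "data": {
  "deltas": [
    [[0, 0, -0.2], [0, 0, 0]],
    [[-0.2, 0, -0.3], [0, 0, 0]],
    [[-0.3, -0.1, -0.32], [0, 0, 0]],
    [[-0.3, -0.1, -0.32], [0, 0, 0]],
    [[-0.3, -0.1, -0.32], [0, 0, 0]]
  ],
  "hand": 80
}}

```text
t: 12.35
ee_pos: [552.5, -93.5, 232.9]
ee_rot: [-2.221, -2.222, 0.001]
contact_force: [0.6, -1.0, 0.4]
finger_gap: 31.9
grasp_force: 0.0
```

Call:
{"op": "servo_tool", "data": {
  "deltas": [
    [[0, 0, 0], [0, 0, 0]],
    [[0, 0, 0], [0, 0, 0]],
    [[0, 0, 0], [0, 0, 0]]
  ]
}}

```text
t: 12.6
ee_pos: [553.3, -91.7, 231.7]
ee_rot: [-2.221, -2.221, 0.0]
contact_force: [-0.5, -0.2, 0.1]
finger_gap: 51.9
grasp_force: 0.0
```

```bash
python3 - <<'E'
from h import *
cups=dict(A=(592,32),B=(604,186),C=(468,101),D=(446,-15),E=(456,241))
for cam,f,fn in(("side","d1.png","d4.png"),("scene","s1.png","s4.png")):
  A=cv2.imread("pics/"+f); snap(cam,fn); B=cv2.imread("pics/"+fn)
  for k,(x,y) in cups.items():
    u,v=proj(cam,np.array([x,y,90.])).astype(int); res=[]
    for X in(A,B):
      p=X[v-15:v+16,u-15:u+16].astype(float); w=np.clip((p[:,:,0]+p[:,:,1])/2-p[:,:,2]-25,0,None)
      g=np.mgrid[-15:16,-15:16]; res.append((round((w*g[1]).sum()/w.sum(),2),round((w*g[0]).sum()/w.sum(),2),round(w.sum())))
    # lid/band shift control
    a=A[v+6:v+30,u-12:u+12]; b=B[v+3:v+33,u-15:u+15]; L=np.array(cv2.minMaxLoc(cv2.matchTemplate(b,a,cv2.TM_CCOEFF_NORMED))[3])-3
    print(cam,k,res,L,"px/mm",((proj(cam,np.array([x,y,90.]))-proj(cam,np.array([x,y,80.])))/10).round(2))
  for o in r.spot_point(cam,"cup_1"):
    w=world(cam,o["position"]); print(cam,round(o["conf"],2),w.round())
E
```

```text
side A [(np.float64(-0.31), np.float64(-0.37), 1732), (np.float64(-0.24), np.float64(0.39), 2008)] [0 0] px/mm [ 0.02 -0.28]
side B [(np.float64(-0.97), np.float64(0.57), 1338), (np.float64(nan), np.float64(nan), 0)] [1 0] px/mm [ 0.   -0.27]
side C [(np.float64(-0.84), np.float64(-0.18), 1855), (np.float64(-0.72), np.float64(0.55), 2013)] [0 0] px/mm [-0.02 -0.28]
side D [(np.float64(-0.23), np.float64(-0.34), 2526), (np.float64(-0.08), np.float64(1.88), 2623)] [0 0] px/mm [-0.01 -0.28]
side E [(np.float64(0.22), np.float64(0.41), 1746), (np.float64(0.45), np.float64(2.15), 2052)] [0 0] px/mm [-0.03 -0.28]
side 0.96 [589.  36.   0.]
side 0.93 [332. 315.   2.]
side 0.74 [600. 192.  -3.]
side 0.73 [441. -16.   1.]
side 0.69 [465. 103.   1.]
side 0.69 [348. 210.   1.]
side 0.68 [458. 240.  -3.]
scene A [(np.float64(0.14), np.float64(-0.59), 2598), (np.float64(0.12), np.float64(0.39), 2792)] [0 0] px/mm [-0.  -0.3]
scene B [(np.float64(0.76), np.float64(-0.03), 3284), (np.float64(0.93), np.float64(2.69), 3303)] [0 0] px/mm [-0.03 -0.31]
scene C [(np.float64(0.02), np.float64(0.05), 3549), (np.float64(0.02), np.float64(1.06), 3922)] [0 0] px/mm [ 0.01 -0.31]
scene D [(np.float64(0.47), np.float64(-0.44), 3133), (np.float64(0.11), np.float64(2.12), 3282)] [0 0] px/mm [ 0.03 -0.3 ]
scene E [(np.float64(0.16), np.float64(-0.71), 4951), (np.float64(0.3), np.float64(1.95), 5196)] [0 0] px/mm [-0.01 -0.31]
scene 0.91 [474. 103.   1.]
scene 0.84 [456. 238.  -2.]
scene 0.75 [601. 186.   5.]
scene 0.75 [593.  29.   1.]
scene 0.7 [332. 318.   2.]
scene 0.64 [444. -18.   0.]
scene 0.57 [348. 207.  -4.]<stdin>:9: RuntimeWarning: invalid value encountered in scalar divide
```

Valve shifts are clear: B, D and E are sound (2.2–2.7 px), A and C worn (about 0.9 px). Picking up D.

Call:
{"op": "servo_tool", "data": {
  "deltas": [
    [[0.152, -0.218, 0.18], [0, 0, 0]],
    [[0.152, -0.218, 0.18], [0, 0, 0]],
    [[0.152, -0.218, 0.18], [0, 0, 0]],
    [[0.152, -0.218, 0.18], [0, 0, 0]],
    [[0.152, -0.218, 0.18], [0, 0, 0]]
  ],
  "hand": 82
}}

```text
t: 13.22
ee_pos: [436.5, -12.5, 138.2]
ee_rot: [-2.208, -2.223, 0.012]
contact_force: [-0.6, -0.3, -0.2]
finger_gap: 81.8
grasp_force: 0.0
```

Call:
{"op": "servo_tool", "data": {
  "deltas": [
    [[0, 0, 0], [0, 0, 0]],
    [[0, 0, 0.06], [0, 0, 0]],
    [[0, 0, 0.13], [0, 0, 0]],
    [[0, 0, 0.19], [0, 0, 0]],
    [[0, 0, 0.209], [0, 0, 0]]
  ]
}}

```text
t: 13.63
ee_pos: [444.3, -16.3, 34.8]
ee_rot: [-2.22, -2.22, 0.003]
contact_force: [0.1, -0.3, -1.0]
finger_gap: 81.7
grasp_force: 0.0
```

Call:
{"op": "servo_tool", "data": {
  "deltas": [
    [[0, 0, 0], [0, 0, 0]],
    [[0, 0, 0], [0, 0, 0]],
    [[0, 0, 0], [0, 0, 0]],
    [[0, 0, 0], [0, 0, 0]],
    [[0, 0, 0], [0, 0, 0]]
  ],
  "hand": 50
}}

```text
t: 14.05
ee_pos: [446.1, -16.2, 39.0]
ee_rot: [2.22, 2.219, 0.004]
contact_force: [0.3, -0.9, 8.4]
finger_gap: 58.3
grasp_force: 30.0
```

Call:
{"op": "servo_tool", "data": {
  "deltas": [
    [[0, 0, -0.06], [0, 0, 0]],
    [[0, 0, -0.14], [0, 0, 0]],
    [[0, 0, -0.22], [0, 0, 0]],
    [[-0.06, 0.025, -0.244], [0, 0, 0]],
    [[-0.13, 0.054, -0.244], [0, 0, 0]]
  ]
}}

```text
t: 14.47
ee_pos: [473.9, -80.0, 164.1]
ee_rot: [2.211, 2.223, 0.007]
contact_force: [1.3, -0.3, -2.3]
finger_gap: 58.3
grasp_force: 30.0
```

Call:
{"op": "servo_tool", "data": {
  "deltas": [
    [[-0.07, 0.029, 0], [0, 0, 0]],
    [[-0.14, 0.058, 0], [0, 0, 0]],
    [[-0.21, 0.088, 0], [0, 0, 0]],
    [[-0.28, 0.117, 0], [0, 0, 0]],
    [[-0.35, 0.146, 0], [0, 0, 0]]
  ]
}}

```text
t: 14.88
ee_pos: [544.5, -258.3, 160.1]
ee_rot: [2.222, 2.221, -0.0]
contact_force: [0.6, 0.9, -1.1]
finger_gap: 58.8
grasp_force: 30.0
```

Call:
{"op": "servo_tool", "data": {
  "deltas": [
    [[-0.07, 0.029, 0], [0, 0, 0]],
    [[-0.13, 0.055, 0], [0, 0, 0]],
    [[-0.15, 0.064, 0], [0, 0, 0]],
    [[-0.15, 0.064, 0], [0, 0, 0]],
    [[-0.15, 0.064, 0], [0, 0, 0]]
  ]
}}

```text
t: 15.3
ee_pos: [576.0, -331.1, 159.4]
ee_rot: [-2.222, -2.22, -0.0]
contact_force: [-0.3, 0.6, -1.8]
finger_gap: 58.5
grasp_force: 30.0
```

Call:
{"op": "servo_tool", "data": {
  "deltas": [
    [[0, 0, 0], [0, 0, 0]],
    [[0, 0, 0], [0, 0, 0]]
  ]
}}

```text
t: 15.47
ee_pos: [576.4, -329.3, 159.7]
ee_rot: [-2.218, -2.223, -0.001]
contact_force: [-0.1, -0.7, -1.1]
finger_gap: 58.0
grasp_force: 30.0
```

```bash
python3 - <<'E'
from h import *
a,M=snap("side","d5.png"); snap("scene","s5.png"); print(M[:3,3].round(1), r.read_state()["t"],r.read_state()["finger_gap"])
for cam in("side","scene"):
  for o in r.spot_point(cam,"cup_1"):
    w=world(cam,o["position"]); print(cam,round(o["conf"],2),w.round())
a=cv2.imread("pics/d5.png")[130:384,130:430]; cv2.imwrite("pics/d5c.png",cv2.resize(a,None,fx=2,fy=2))
E
```

```text
[ 576.4 -329.3  159.7] 15.5667 58.35267664160408
side 0.91 [ 573. -328.  122.]
side 0.83 [606. 189.  -2.]
side 0.81 [467. 102.   0.]
side 0.65 [349. 210.   2.]
side 0.64 [735. 260.   1.]
side 0.58 [455. 242.  -2.]
side 0.57 [333. 314.  -1.]
side 0.56 [589.  37.   0.]
scene 0.97 [ 579. -331.  123.]
scene 0.97 [603. 183.   3.]
scene 0.94 [350. 210.  -2.]
scene 0.89 [336. 318.   3.]
scene 0.84 [591.  30.   1.]
scene 0.62 [471. 101.  -0.]
scene 0.59 [456. 238.  -2.]
```

View pics/d5c.png

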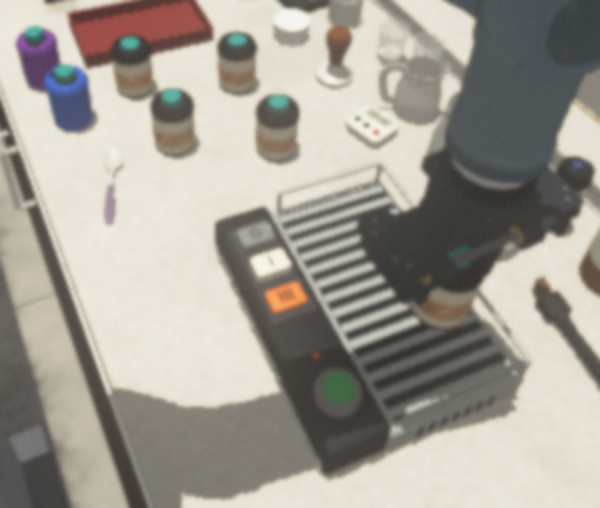

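The crop shows cup D held above the right slot (about 440,310) and the other cups unmoved. Lowering and releasing.

Call:
{"op": "servo_tool", "data": {
  "deltas": [
    [[0, 0, 0.05], [0, 0, 0]],
    [[0, 0, 0.1], [0, 0, 0]],
    [[0, 0, 0.14], [0, 0, 0]],
    [[0, 0, 0.157], [0, 0, 0]],
    [[0, 0, 0.159], [0, 0, 0]]
  ]
}}

```text
t: 16.08
ee_pos: [575.8, -330.7, 79.6]
ee_rot: [-2.22, -2.221, 0.002]
contact_force: [0.6, -0.1, -1.9]
finger_gap: 58.3
grasp_force: 30.0
```

Call:
{"op": "servo_tool", "data": {
  "deltas": [
    [[0, 0, 0], [0, 0, 0]],
    [[0, 0, 0], [0, 0, 0]],
    [[0, 0, 0], [0, 0, 0]],
    [[0, 0, 0], [0, 0, 0]]
  ],
  "hand": 74
}}

```text
t: 16.42
ee_pos: [577.0, -331.3, 80.6]
ee_rot: [2.221, 2.221, 0.001]
contact_force: [0.4, 1.0, -0.5]
finger_gap: 74.1
grasp_force: 0.0
```

Call:
{"op": "servo_tool", "data": {
  "deltas": [
    [[0, 0, -0.04], [0, 0, 0]],
    [[0, 0, -0.1], [0, 0, 0]],
    [[0, 0, -0.18], [0, 0, 0]],
    [[0, 0, -0.24], [0, 0, 0]],
    [[0, 0, -0.24], [0, 0, 0]]
  ]
}}

```text
t: 16.83
ee_pos: [580.5, -332.4, 207.6]
ee_rot: [2.214, 2.213, 0.006]
contact_force: [0.4, -0.8, 0.9]
finger_gap: 74.0
grasp_force: 0.0
```

```bash
python3 - <<'E'
from h import *
_,M=snap("wrist"); snap("scene"); snap("side"); print(M[:3,3].round(1))
for cam in("side","scene"):
  for o in r.spot_point(cam,"cup_1"):
    w=world(cam,o["position"]); print(cam,round(o["conf"],2),w.round())
E
```

```text
[ 580.5 -332.4  207.6]
side 0.97 [347. 211.   2.]
side 0.85 [601. 188.  -4.]
side 0.79 [454. 243.   0.]
side 0.74 [591.  35.   2.]
side 0.7 [ 571. -331.   46.]
side 0.68 [332. 313.   3.]
side 0.56 [466. 107.  -2.]
scene 0.96 [456. 239.  -2.]
scene 0.95 [603. 186.   4.]
scene 0.93 [593.  30.   4.]
scene 0.78 [335. 316.   2.]
scene 0.71 [ 467. -342.   79.]
scene 0.6 [ 579. -334.   43.]
scene 0.59 [348. 206.  -2.]
```

Call:
{"op": "servo_tool", "data": {
  "deltas": [
    [[0.4, 0.052, 0], [0, 0, 0]],
    [[0.4, 0.052, 0], [0, 0, 0]],
    [[0.4, 0.052, 0], [0, 0, 0]],
    [[0.4, 0.052, 0], [0, 0, 0]],
    [[0.4, 0.052, 0], [0, 0, 0]]
  ],
  "hand": 82
}}

```text
t: 17.5
ee_pos: [601.8, -127.5, 198.6]
ee_rot: [-2.217, -2.222, 0.001]
contact_force: [0.7, 0.8, 0.5]
finger_gap: 81.9
grasp_force: 0.0
```

Call:
{"op": "servo_tool", "data": {
  "deltas": [
    [[0.4, 0, 0], [0, 0, 0]],
    [[0.4, 0, 0], [0, 0, 0]],
    [[0.4, 0, 0], [0, 0, 0]],
    [[0.4, 0, 0], [0, 0, 0]],
    [[0.4, 0, 0], [0, 0, 0]]
  ]
}}

```text
t: 17.92
ee_pos: [601.1, 72.6, 198.6]
ee_rot: [-2.217, -2.222, 0.001]
contact_force: [-0.2, 0.2, 0.8]
finger_gap: 81.9
grasp_force: 0.0
```

Call:
{"op": "servo_tool", "data": {
  "deltas": [
    [[0.234, 0, 0.12], [0, 0, 0]],
    [[0.234, 0, 0.12], [0, 0, 0]],
    [[0.234, 0, 0.12], [0, 0, 0]],
    [[0.234, 0, 0.12], [0, 0, 0]],
    [[0.234, 0, 0.12], [0, 0, 0]]
  ]
}}

```text
t: 18.33
ee_pos: [599.6, 189.5, 137.1]
ee_rot: [-2.211, -2.225, 0.005]
contact_force: [-0.7, -0.9, 0.3]
finger_gap: 82.0
grasp_force: 0.0
```

Call:
{"op": "servo_tool", "data": {
  "deltas": [
    [[0, 0, 0], [0, 0, 0]],
    [[0, 0, 0], [0, 0, 0]]
  ]
}}

```text
t: 18.5
ee_pos: [603.1, 183.6, 139.8]
ee_rot: [2.223, 2.218, -0.002]
contact_force: [1.1, 0.0, 0.3]
finger_gap: 81.8
grasp_force: 0.0
```

Call:
{"op": "servo_tool", "data": {
  "deltas": [
    [[0.002, 0, 0.06], [0, 0, 0]],
    [[0.002, 0, 0.13], [0, 0, 0]],
    [[0.002, 0, 0.19], [0, 0, 0]],
    [[0.002, 0, 0.204], [0, 0, 0]],
    [[0.002, 0, 0.204], [0, 0, 0]]
  ]
}}

```text
t: 18.92
ee_pos: [601.6, 184.4, 36.4]
ee_rot: [-2.223, -2.218, 0.006]
contact_force: [-0.4, 0.5, 0.9]
finger_gap: 82.0
grasp_force: 0.0
```

Call:
{"op": "servo_tool", "data": {
  "deltas": [
    [[0, 0, 0], [0, 0, 0]],
    [[0, 0, 0], [0, 0, 0]],
    [[0, 0, 0], [0, 0, 0]],
    [[0, 0, 0], [0, 0, 0]],
    [[0, 0, 0], [0, 0, 0]]
  ],
  "hand": 50
}}

```text
t: 19.33
ee_pos: [603.7, 187.1, 39.8]
ee_rot: [2.221, 2.22, 0.003]
contact_force: [-0.7, -1.3, 7.7]
finger_gap: 58.8
grasp_force: 30.0
```

Call:
{"op": "servo_tool", "data": {
  "deltas": [
    [[0, 0, -0.06], [0, 0, 0]],
    [[0, 0, -0.14], [0, 0, 0]],
    [[0, 0, -0.22], [0, 0, 0]],
    [[0, 0, -0.28], [0, 0, 0]],
    [[0, 0, -0.28], [0, 0, 0]]
  ]
}}

```text
t: 19.75
ee_pos: [606.1, 188.9, 185.3]
ee_rot: [2.218, 2.218, 0.016]
contact_force: [0.5, 0.9, -1.1]
finger_gap: 58.6
grasp_force: 30.0
```

```bash
python3 - <<'E'
from h import *
_,M=snap("side"); snap("scene"); s=r.read_state(); print(M[:3,3].round(1),s["finger_gap"],s["grasp_force"])
for cam in("side","scene"):
  for o in r.spot_point(cam,"cup_1"):
    w=world(cam,o["position"]); print(cam,round(o["conf"],2),w.round())
E
```

```text
[606.1 188.9 185.3] 58.32261410547732 29.999563563906122
side 0.95 [333. 315.  -1.]
side 0.93 [456. 240.   1.]
side 0.91 [465. 105.  -2.]
side 0.8 [ 573. -329.   43.]
side 0.67 [348. 210.  -1.]
side 0.66 [588.  33.  -0.]
side 0.56 [608. 190. 144.]
side 0.41 [747. 137.  -0.]
scene 0.98 [ 576. -329.   41.]
scene 0.89 [348. 206.  -1.]
scene 0.89 [334. 318.   1.]
scene 0.74 [593.  31.  -1.]
scene 0.73 [604. 185. 145.]
scene 0.68 [474.  99.  -1.]
scene 0.65 [ 585. -250.   43.]
scene 0.55 [454. 240.  -2.]
```

Call:
{"op": "servo_tool", "data": {
  "deltas": [
    [[-0.06, -0.01, 0], [0, 0, 0]],
    [[-0.14, -0.02, 0], [0, 0, 0]],
    [[-0.22, -0.03, 0], [0, 0, 0]],
    [[-0.3, -0.04, 0], [0, 0, 0]],
    [[-0.38, -0.046, 0], [0, 0, 0]]
  ]
}}

```text
t: 20.37
ee_pos: [577.4, -5.0, 175.9]
ee_rot: [-2.219, -2.22, 0.005]
contact_force: [2.1, 0.4, -2.4]
finger_gap: 58.2
grasp_force: 30.0
```

Call:
{"op": "servo_tool", "data": {
  "deltas": [
    [[-0.08, 0, 0], [0, 0, 0]],
    [[-0.16, 0, 0], [0, 0, 0]],
    [[-0.24, 0, 0], [0, 0, 0]],
    [[-0.32, 0, 0], [0, 0, 0]],
    [[-0.4, 0, 0], [0, 0, 0]]
  ]
}}

```text
t: 20.78
ee_pos: [577.9, -204.9, 175.9]
ee_rot: [-2.219, -2.219, 0.003]
contact_force: [0.9, -0.1, -2.0]
finger_gap: 58.1
grasp_force: 30.0
```

Call:
{"op": "servo_tool", "data": {
  "deltas": [
    [[-0.06, 0, 0.01], [0, 0, 0]],
    [[-0.084, 0, 0.02], [0, 0, 0]],
    [[-0.084, 0, 0.03], [0, 0, 0]],
    [[-0.084, 0, 0.03], [0, 0, 0]],
    [[-0.084, 0, 0.03], [0, 0, 0]]
  ]
}}

```text
t: 21.2
ee_pos: [579.1, -242.3, 161.7]
ee_rot: [-2.216, -2.222, -0.001]
contact_force: [-0.4, 0.5, -2.3]
finger_gap: 58.2
grasp_force: 30.0
```

Call:
{"op": "servo_tool", "data": {
  "deltas": [
    [[0, 0, 0], [0, 0, 0]],
    [[0, 0, 0], [0, 0, 0]]
  ]
}}

```text
t: 21.37
ee_pos: [580.1, -243.0, 163.2]
ee_rot: [-2.218, -2.224, -0.001]
contact_force: [0.0, -0.9, -1.8]
finger_gap: 58.6
grasp_force: 30.0
```

Call:
{"op": "servo_tool", "data": {
  "deltas": [
    [[-0.003, 0, 0.05], [0, 0, 0]],
    [[-0.003, 0, 0.1], [0, 0, 0]],
    [[-0.003, 0, 0.14], [0, 0, 0]],
    [[-0.003, 0, 0.158], [0, 0, 0]],
    [[-0.003, 0, 0.161], [0, 0, 0]]
  ]
}}

```text
t: 21.78
ee_pos: [579.0, -245.5, 81.5]
ee_rot: [-2.219, -2.221, 0.001]
contact_force: [0.3, -0.2, -0.9]
finger_gap: 58.0
grasp_force: 30.0
```

Call:
{"op": "servo_tool", "data": {
  "deltas": [
    [[0, 0, 0], [0, 0, 0]],
    [[0, 0, 0], [0, 0, 0]],
    [[0, 0, 0], [0, 0, 0]],
    [[0, 0, 0], [0, 0, 0]]
  ],
  "hand": 74
}}

```text
t: 22.12
ee_pos: [580.4, -246.8, 83.6]
ee_rot: [2.22, 2.22, 0.001]
contact_force: [0.9, -0.2, -0.2]
finger_gap: 74.0
grasp_force: 0.0
```

Call:
{"op": "servo_tool", "data": {
  "deltas": [
    [[0, 0, -0.04], [0, 0, 0]],
    [[0, 0, -0.1], [0, 0, 0]],
    [[0, 0, -0.18], [0, 0, 0]],
    [[0, 0, -0.24], [0, 0, 0]],
    [[0, 0, -0.24], [0, 0, 0]]
  ]
}}

```text
t: 22.53
ee_pos: [583.6, -247.5, 210.0]
ee_rot: [2.214, 2.214, 0.008]
contact_force: [1.0, -0.3, -0.1]
finger_gap: 73.8
grasp_force: 0.0
```

```bash
python3 - <<'E'
from h import *
_,M=snap("side"); snap("scene"); s=r.read_state(); print(M[:3,3].round(1),s["finger_gap"],s["grasp_force"])
for cam in("side","scene"):
  for o in r.spot_point(cam,"cup_1"):
    w=world(cam,o["position"]); print(cam,round(o["conf"],2),w.round())
E
```

```text
[ 583.6 -247.5  210. ] 74.10130549702023 0.0
side 0.89 [456. 242.  -0.]
side 0.76 [335. 315.   1.]
side 0.68 [464. 104.   1.]
side 0.67 [348. 212.   0.]
side 0.63 [590.  37.   2.]
side 0.56 [ 581. -244.   38.]
scene 0.95 [593.  31.  -2.]
scene 0.95 [333. 317.  -1.]
scene 0.91 [457. 237.  -5.]
scene 0.79 [ 575. -332.   40.]
scene 0.72 [ 578. -247.   45.]
scene 0.66 [468. 100.   0.]
scene 0.64 [350. 209.  -5.]
```

Call:
{"op": "servo_tool", "data": {
  "deltas": [
    [[0.39, -0.1, 0], [0, 0, 0]],
    [[0.39, -0.1, 0], [0, 0, 0]],
    [[0.39, -0.1, 0], [0, 0, 0]],
    [[0.39, -0.1, 0], [0, 0, 0]],
    [[0.39, -0.1, 0], [0, 0, 0]]
  ],
  "hand": 82
}}

```text
t: 23.15
ee_pos: [527.4, -48.7, 201.1]
ee_rot: [-2.218, -2.221, 0.002]
contact_force: [0.4, 0.8, -0.1]
finger_gap: 82.1
grasp_force: 0.0
```

Call:
{"op": "servo_tool", "data": {
  "deltas": [
    [[0.39, -0.1, 0], [0, 0, 0]],
    [[0.39, -0.1, 0], [0, 0, 0]],
    [[0.39, -0.1, 0], [0, 0, 0]],
    [[0.39, -0.1, 0], [0, 0, 0]],
    [[0.39, -0.1, 0], [0, 0, 0]]
  ]
}}

```text
t: 23.57
ee_pos: [477.4, 145.9, 201.3]
ee_rot: [-2.218, -2.222, 0.003]
contact_force: [0.2, -0.2, 0.0]
finger_gap: 81.6
grasp_force: 0.0
```

Call:
{"op": "servo_tool", "data": {
  "deltas": [
    [[0.192, -0.048, 0.126], [0, 0, 0]],
    [[0.192, -0.048, 0.126], [0, 0, 0]],
    [[0.192, -0.048, 0.126], [0, 0, 0]],
    [[0.192, -0.048, 0.126], [0, 0, 0]],
    [[0.192, -0.048, 0.126], [0, 0, 0]]
  ]
}}

```text
t: 23.98
ee_pos: [453.1, 240.4, 137.4]
ee_rot: [-2.215, -2.225, 0.006]
contact_force: [0.1, -0.5, 0.8]
finger_gap: 82.2
grasp_force: 0.0
```

Call:
{"op": "servo_tool", "data": {
  "deltas": [
    [[0, 0, 0], [0, 0, 0]],
    [[0, 0, 0], [0, 0, 0]]
  ]
}}

```text
t: 24.15
ee_pos: [456.1, 237.8, 139.4]
ee_rot: [2.223, 2.219, -0.001]
contact_force: [0.7, -0.6, 0.1]
finger_gap: 82.1
grasp_force: 0.0
```

Call:
{"op": "servo_tool", "data": {
  "deltas": [
    [[0.003, 0, 0.06], [0, 0, 0]],
    [[0.003, 0, 0.13], [0, 0, 0]],
    [[0.003, 0, 0.19], [0, 0, 0]],
    [[0.003, 0, 0.202], [0, 0, 0]],
    [[0.003, 0, 0.202], [0, 0, 0]]
  ]
}}

```text
t: 24.57
ee_pos: [455.0, 239.1, 37.5]
ee_rot: [-2.223, -2.219, 0.005]
contact_force: [0.2, 0.6, 0.3]
finger_gap: 82.1
grasp_force: 0.0
```

Call:
{"op": "servo_tool", "data": {
  "deltas": [
    [[0, 0, 0], [0, 0, 0]],
    [[0, 0, 0], [0, 0, 0]],
    [[0, 0, 0], [0, 0, 0]],
    [[0, 0, 0], [0, 0, 0]],
    [[0, 0, 0], [0, 0, 0]]
  ],
  "hand": 50
}}

```text
t: 24.98
ee_pos: [456.6, 241.3, 39.9]
ee_rot: [2.221, 2.22, 0.003]
contact_force: [0.1, -1.2, 7.1]
finger_gap: 57.9
grasp_force: 30.0
```

Call:
{"op": "servo_tool", "data": {
  "deltas": [
    [[0, 0, -0.06], [0, 0, 0]],
    [[0, 0, -0.14], [0, 0, 0]],
    [[0, 0, -0.22], [0, 0, 0]],
    [[0, 0, -0.28], [0, 0, 0]],
    [[0, 0, -0.28], [0, 0, 0]]
  ]
}}

```text
t: 25.4
ee_pos: [458.5, 243.1, 184.6]
ee_rot: [2.219, 2.219, 0.015]
contact_force: [1.1, 0.7, -1.1]
finger_gap: 58.5
grasp_force: 30.0
```

```bash
python3 - <<'E'
from h import *
_,M=snap("side"); snap("scene"); s=r.read_state(); print(M[:3,3].round(1),s["finger_gap"],s["grasp_force"])
for cam in("side","scene"):
  for o in r.spot_point(cam,"cup_1"):
    w=world(cam,o["position"]); print(cam,round(o["conf"],2),w.round())
E
```

```text
[458.5 243.1 184.6] 58.5040345436267 29.99913994972303
side 0.96 [334. 314.  -0.]
side 0.87 [ 573. -330.   43.]
side 0.87 [348. 215.   1.]
side 0.86 [459. 244. 145.]
side 0.85 [590.  36.   4.]
side 0.72 [ 580. -244.   39.]
side 0.62 [465. 102.   0.]
scene 0.97 [ 579. -247.   48.]
scene 0.94 [351. 206.  -1.]
scene 0.9 [458. 239. 139.]
scene 0.88 [337. 315.   1.]
scene 0.78 [ 579. -332.   41.]
scene 0.74 [473. 100.   2.]
scene 0.53 [513. 366.   7.]
```

Call:
{"op": "servo_tool", "data": {
  "deltas": [
    [[-0.06, 0.019, 0], [0, 0, 0]],
    [[-0.133, 0.042, 0], [0, 0, 0]],
    [[-0.206, 0.065, 0], [0, 0, 0]],
    [[-0.279, 0.088, 0], [0, 0, 0]],
    [[-0.352, 0.111, 0], [0, 0, 0]]
  ]
}}

```text
t: 26.02
ee_pos: [510.1, 62.9, 176.8]
ee_rot: [-2.219, -2.221, 0.004]
contact_force: [1.1, 0.2, -2.1]
finger_gap: 58.4
grasp_force: 30.0
```

Call:
{"op": "servo_tool", "data": {
  "deltas": [
    [[-0.073, 0.023, 0], [0, 0, 0]],
    [[-0.146, 0.046, 0], [0, 0, 0]],
    [[-0.219, 0.07, 0], [0, 0, 0]],
    [[-0.292, 0.093, 0], [0, 0, 0]],
    [[-0.365, 0.116, 0], [0, 0, 0]]
  ]
}}

```text
t: 26.43
ee_pos: [568.0, -119.4, 176.4]
ee_rot: [-2.219, -2.22, 0.003]
contact_force: [-0.1, -0.2, -1.7]
finger_gap: 58.5
grasp_force: 30.0
```

Call:
{"op": "servo_tool", "data": {
  "deltas": [
    [[-0.06, 0.02, 0], [0, 0, 0]],
    [[-0.086, 0.028, 0.02], [0, 0, 0]],
    [[-0.086, 0.028, 0.03], [0, 0, 0]],
    [[-0.086, 0.028, 0.03], [0, 0, 0]],
    [[-0.086, 0.028, 0.03], [0, 0, 0]]
  ]
}}

```text
t: 26.85
ee_pos: [581.9, -158.0, 162.0]
ee_rot: [-2.216, -2.222, 0.001]
contact_force: [-0.4, -0.1, -2.2]
finger_gap: 58.6
grasp_force: 30.0
```

Call:
{"op": "servo_tool", "data": {
  "deltas": [
    [[0, 0, 0], [0, 0, 0]],
    [[0, 0, 0], [0, 0, 0]]
  ]
}}

```text
t: 27.02
ee_pos: [583.1, -158.6, 163.7]
ee_rot: [-2.218, -2.224, -0.001]
contact_force: [-1.4, 0.5, -1.0]
finger_gap: 58.4
grasp_force: 30.0
```

Call:
{"op": "servo_tool", "data": {
  "deltas": [
    [[-0.003, 0, 0.05], [0, 0, 0]],
    [[-0.003, 0, 0.1], [0, 0, 0]],
    [[-0.003, 0, 0.14], [0, 0, 0]],
    [[-0.003, 0, 0.158], [0, 0, 0]],
    [[-0.003, 0, 0.161], [0, 0, 0]]
  ]
}}

```text
t: 27.43
ee_pos: [582.3, -161.2, 82.0]
ee_rot: [-2.219, -2.221, 0.002]
contact_force: [0.6, -0.9, -1.9]
finger_gap: 58.4
grasp_force: 30.0
```

Call:
{"op": "servo_tool", "data": {
  "deltas": [
    [[0, 0, 0], [0, 0, 0]],
    [[0, 0, 0], [0, 0, 0]],
    [[0, 0, 0], [0, 0, 0]],
    [[0, 0, 0], [0, 0, 0]]
  ],
  "hand": 74
}}

```text
t: 27.77
ee_pos: [584.0, -162.2, 84.2]
ee_rot: [2.22, 2.22, 0.002]
contact_force: [-0.5, 0.3, -0.3]
finger_gap: 73.8
grasp_force: 0.0
```

Call:
{"op": "servo_tool", "data": {
  "deltas": [
    [[0, 0, -0.04], [0, 0, 0]],
    [[0, 0, -0.1], [0, 0, 0]],
    [[0, 0, -0.18], [0, 0, 0]],
    [[0, 0, -0.24], [0, 0, 0]],
    [[0, 0, -0.24], [0, 0, 0]]
  ]
}}

```text
t: 28.18
ee_pos: [587.2, -162.4, 210.3]
ee_rot: [2.215, 2.214, 0.009]
contact_force: [0.3, 0.1, -0.6]
finger_gap: 74.1
grasp_force: 0.0
```

```bash
python3 - <<'E'
from h import *
_,M=snap("side","d6.png"); snap("scene"); s=r.read_state(); print(M[:3,3].round(1),s["finger_gap"],s["grasp_force"])
for cam in("side","scene"):
  for o in r.spot_point(cam,"cup_1")+r.spot_point(cam,"repair_tray_in")[:1]:
    w=world(cam,o["position"]); print(cam,round(o["conf"],2),w.round())
a=cv2.imread("pics/d6.png"); cv2.imwrite("pics/d6c.png",cv2.resize(a[80:380,90:430],None,fx=2,fy=2)) 
E
```

```text
[ 587.2 -162.4  210.3] 74.2089490783868 0.0
side 0.93 [350. 211.   1.]
side 0.9 [589.  36.   2.]
side 0.88 [334. 312.  -0.]
side 0.75 [ 569. -331.   40.]
side 0.72 [ 579. -242.   38.]
side 0.71 [ 582. -163.   43.]
side 0.56 [468. 106.  -2.]
side 0.84 [510. 370.   4.]
scene 0.97 [ 573. -331.   41.]
scene 0.94 [ 577. -247.   46.]
scene 0.81 [335. 316.   3.]
scene 0.67 [350. 205.  -3.]
scene 0.65 [472. 101.  -2.]
scene 0.58 [ 584. -164.   41.]
scene 0.57 [595.  32.   0.]
scene 0.52 [ 766. -225.   -3.]
scene 0.93 [515. 367.   7.]
```

View pics/d6c.png

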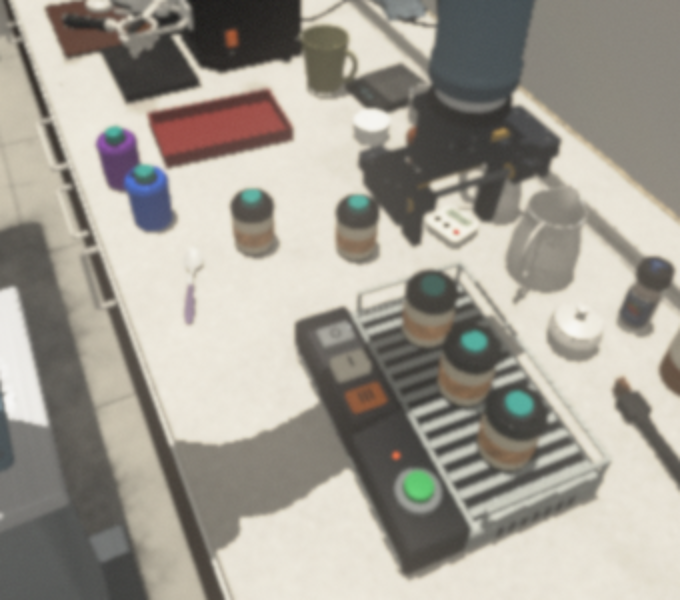

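The three sound cups stand on the grille (crop 432,310; 468,365; 512,430). Next, A goes to the far tray spot.

Call:
{"op": "servo_tool", "data": {
  "deltas": [
    [[0.388, 0.016, 0.12], [0, 0, 0]],
    [[0.388, 0.016, 0.12], [0, 0, 0]],
    [[0.388, 0.016, 0.12], [0, 0, 0]],
    [[0.388, 0.016, 0.12], [0, 0, 0]],
    [[0.388, 0.016, 0.12], [0, 0, 0]]
  ],
  "hand": 82
}}

```text
t: 28.9
ee_pos: [589.9, 34.7, 141.2]
ee_rot: [-2.219, -2.221, 0.002]
contact_force: [0.7, -0.4, 0.0]
finger_gap: 81.8
grasp_force: 0.0
```

Call:
{"op": "servo_tool", "data": {
  "deltas": [
    [[0, 0, 0], [0, 0, 0]],
    [[0, 0, 0], [0, 0, 0]]
  ]
}}

```text
t: 29.07
ee_pos: [589.7, 34.9, 141.4]
ee_rot: [-2.213, -2.225, 0.002]
contact_force: [0.3, 0.2, 0.3]
finger_gap: 81.4
grasp_force: 0.0
```

Call:
{"op": "servo_tool", "data": {
  "deltas": [
    [[-0.003, 0.003, 0.06], [0, 0, 0]],
    [[-0.003, 0.003, 0.13], [0, 0, 0]],
    [[-0.003, 0.003, 0.19], [0, 0, 0]],
    [[-0.003, 0.003, 0.206], [0, 0, 0]],
    [[-0.003, 0.003, 0.206], [0, 0, 0]]
  ]
}}

```text
t: 29.48
ee_pos: [590.6, 28.4, 37.6]
ee_rot: [-2.221, -2.218, 0.007]
contact_force: [-0.1, -0.3, 0.3]
finger_gap: 82.0
grasp_force: 0.0
```

Call:
{"op": "servo_tool", "data": {
  "deltas": [
    [[0, 0, 0], [0, 0, 0]],
    [[0, 0, 0], [0, 0, 0]],
    [[0, 0, 0], [0, 0, 0]],
    [[0, 0, 0], [0, 0, 0]],
    [[0, 0, 0], [0, 0, 0]]
  ],
  "hand": 50
}}

```text
t: 29.9
ee_pos: [593.5, 30.2, 41.5]
ee_rot: [2.221, 2.22, 0.002]
contact_force: [-0.7, -1.1, 7.5]
finger_gap: 58.6
grasp_force: 30.0
```

Call:
{"op": "servo_tool", "data": {
  "deltas": [
    [[0, 0, -0.06], [0, 0, 0]],
    [[0, 0, -0.14], [0, 0, 0]],
    [[0, 0, -0.22], [0, 0, 0]],
    [[0, 0, -0.22], [0, 0, 0]],
    [[0, 0, -0.22], [0, 0, 0]]
  ]
}}

```text
t: 30.32
ee_pos: [594.3, 30.5, 152.6]
ee_rot: [2.219, 2.219, 0.006]
contact_force: [0.3, 0.2, -3.0]
finger_gap: 58.4
grasp_force: 30.0
```

Call:
{"op": "servo_tool", "data": {
  "deltas": [
    [[0.06, -0.006, 0], [0, 0, 0]],
    [[0.14, -0.013, 0], [0, 0, 0]],
    [[0.22, -0.02, 0], [0, 0, 0]],
    [[0.3, -0.028, 0], [0, 0, 0]],
    [[0.38, -0.036, 0], [0, 0, 0]]
  ]
}}

```text
t: 30.73
ee_pos: [573.0, 221.2, 148.0]
ee_rot: [-2.221, -2.22, 0.005]
contact_force: [-0.3, 0.7, -2.3]
finger_gap: 58.6
grasp_force: 30.0
```

Call:
{"op": "servo_tool", "data": {
  "deltas": [
    [[0.08, -0.008, 0], [0, 0, 0]],
    [[0.16, -0.015, 0], [0, 0, 0]],
    [[0.24, -0.023, 0], [0, 0, 0]],
    [[0.288, -0.028, 0], [0, 0, 0]],
    [[0.288, -0.028, 0], [0, 0, 0]]
  ]
}}

```text
t: 31.15
ee_pos: [555.9, 371.9, 148.3]
ee_rot: [-2.207, -2.227, -0.0]
contact_force: [-0.4, 0.9, -1.5]
finger_gap: 58.0
grasp_force: 30.0
```

Call:
{"op": "servo_tool", "data": {
  "deltas": [
    [[0, 0, 0], [0, 0, 0]],
    [[0, 0, 0], [0, 0, 0]]
  ]
}}

```text
t: 31.32
ee_pos: [560.2, 362.4, 148.1]
ee_rot: [2.221, 2.22, -0.006]
contact_force: [0.1, -0.4, -2.3]
finger_gap: 58.4
grasp_force: 30.0
```

```bash
python3 - <<'E'
from h import *
_,M=snap("side","d7.png"); snap("scene"); s=r.read_state(); print(M[:3,3].round(1),s["finger_gap"],s["grasp_force"])
for cam in("side","scene"):
  for o in r.spot_point(cam,"cup_1")+r.spot_point(cam,"repair_tray_in")[:1]:
    w=world(cam,o["position"]); print(cam,round(o["conf"],2),w.round())
E
```

```text
[560.2 362.4 148.1] 58.34122083402496 29.99976508319378
side 0.93 [463. 102.   2.]
side 0.8 [ 579. -243.   39.]
side 0.69 [333. 317.   3.]
side 0.62 [561. 368. 108.]
side 0.6 [351. 213.   2.]
side 0.59 [ 575. -330.   43.]
side 0.55 [ 578. -161.   42.]
side 0.68 [512. 372.   4.]
scene 0.98 [349. 207.  -3.]
scene 0.97 [560. 361. 106.]
scene 0.96 [ 582. -165.   38.]
scene 0.96 [337. 317.   4.]
scene 0.88 [ 577. -248.   47.]
scene 0.75 [ 573. -331.   42.]
scene 0.7 [471. 100.  -0.]
scene 0.72 [515. 367.   4.]
```

Call:
{"op": "servo_tool", "data": {
  "deltas": [
    [[0.006, 0.004, 0.06], [0, 0, 0]],
    [[0.006, 0.004, 0.12], [0, 0, 0]],
    [[0.006, 0.004, 0.17], [0, 0, 0]],
    [[0.006, 0.004, 0.2], [0, 0, 0]],
    [[0.006, 0.004, 0.208], [0, 0, 0]]
  ]
}}

```text
t: 32.03
ee_pos: [561.6, 366.1, 44.6]
ee_rot: [2.222, 2.221, -0.006]
contact_force: [-7.7, -7.1, 18.9]
finger_gap: 58.4
grasp_force: 30.0
```

Call:
{"op": "servo_tool", "data": {
  "deltas": [
    [[0, 0, 0], [0, 0, 0]],
    [[0, 0, 0], [0, 0, 0]],
    [[0, 0, 0], [0, 0, 0]],
    [[0, 0, 0], [0, 0, 0]]
  ],
  "hand": 74
}}

```text
t: 32.37
ee_pos: [563.3, 367.8, 47.0]
ee_rot: [2.222, 2.221, 0.003]
contact_force: [-0.9, -0.5, 0.4]
finger_gap: 74.1
grasp_force: 0.0
```

Call:
{"op": "servo_tool", "data": {
  "deltas": [
    [[0, 0, -0.04], [0, 0, 0]],
    [[0, 0, -0.1], [0, 0, 0]],
    [[0, 0, -0.18], [0, 0, 0]],
    [[0, 0, -0.24], [0, 0, 0]],
    [[0, 0, -0.24], [0, 0, 0]]
  ]
}}

```text
t: 32.78
ee_pos: [565.7, 370.5, 173.9]
ee_rot: [2.221, 2.22, 0.019]
contact_force: [0.8, 1.3, 1.0]
finger_gap: 74.0
grasp_force: 0.0
```

Call:
{"op": "servo_tool", "data": {
  "deltas": [
    [[-0.3, -0.1, 0], [0, 0, 0]],
    [[-0.3, -0.1, 0], [0, 0, 0]],
    [[-0.3, -0.1, 0], [0, 0, 0]],
    [[-0.3, -0.1, 0], [0, 0, 0]],
    [[-0.3, -0.1, 0], [0, 0, 0]]
  ],
  "hand": 82
}}

```text
t: 33.2
ee_pos: [511.4, 209.1, 165.2]
ee_rot: [2.227, 2.211, -0.01]
contact_force: [0.0, 0.1, 0.2]
finger_gap: 81.8
grasp_force: 0.0
```

```bash
python3 - <<'E'
from h import *
_,M=snap("side","d8.png"); snap("scene"); s=r.read_state(); print(M[:3,3].round(1),s["finger_gap"],s["grasp_force"])
for cam in("side","scene"):
  for o in r.spot_point(cam,"cup_1"):
    w=world(cam,o["position"]); print(cam,round(o["conf"],2),w.round())
E
```

```text
[511.4 209.1 165.2] 82.2398991085739 0.0
side 0.93 [ 582. -160.   41.]
side 0.91 [ 573. -326.   43.]
side 0.89 [466. 103.  -1.]
side 0.89 [559. 369.   4.]
side 0.84 [ 580. -242.   41.]
side 0.6 [349. 212.  -0.]
side 0.56 [334. 314.   0.]
scene 0.93 [ 579. -247.   44.]
scene 0.73 [565. 366.   0.]
scene 0.67 [ 584. -165.   38.]
scene 0.6 [333. 316.   6.]
scene 0.58 [475. 100.  -0.]
scene 0.57 [ 576. -333.   41.]
scene 0.55 [349. 206.  -2.]
```

Call:
{"op": "servo_tool", "data": {
  "deltas": [
    [[-0.229, -0.087, 0.05], [0, 0, 0]],
    [[-0.229, -0.087, 0.05], [0, 0, 0]],
    [[-0.229, -0.087, 0.05], [0, 0, 0]],
    [[-0.229, -0.087, 0.05], [0, 0, 0]],
    [[-0.229, -0.087, 0.05], [0, 0, 0]]
  ]
}}

```text
t: 33.82
ee_pos: [468.8, 102.1, 140.6]
ee_rot: [-2.223, -2.219, 0.001]
contact_force: [1.4, 0.5, -0.1]
finger_gap: 82.2
grasp_force: 0.0
```

Call:
{"op": "servo_tool", "data": {
  "deltas": [
    [[0, 0, 0], [0, 0, 0]],
    [[0, 0, 0], [0, 0, 0]],
    [[0, 0, 0], [0, 0, 0]]
  ]
}}

```text
t: 34.07
ee_pos: [469.8, 105.1, 141.4]
ee_rot: [-2.218, -2.224, -0.003]
contact_force: [0.1, 0.3, -0.5]
finger_gap: 82.4
grasp_force: 0.0
```

Call:
{"op": "servo_tool", "data": {
  "deltas": [
    [[-0.003, 0, 0.06], [0, 0, 0]],
    [[-0.003, 0, 0.13], [0, 0, 0]],
    [[-0.003, 0, 0.19], [0, 0, 0]],
    [[-0.003, 0, 0.206], [0, 0, 0]],
    [[-0.003, 0, 0.206], [0, 0, 0]]
  ]
}}

```text
t: 34.48
ee_pos: [467.7, 102.3, 36.4]
ee_rot: [-2.217, -2.222, 0.004]
contact_force: [-0.4, -0.0, -0.3]
finger_gap: 82.0
grasp_force: 0.0
```

Call:
{"op": "servo_tool", "data": {
  "deltas": [
    [[0, 0, 0], [0, 0, 0]],
    [[0, 0, 0], [0, 0, 0]],
    [[0, 0, 0], [0, 0, 0]],
    [[0, 0, 0], [0, 0, 0]],
    [[0, 0, 0], [0, 0, 0]]
  ],
  "hand": 50
}}

```text
t: 34.9
ee_pos: [469.8, 101.6, 39.3]
ee_rot: [2.221, 2.22, 0.002]
contact_force: [-1.8, 0.1, 7.2]
finger_gap: 58.4
grasp_force: 30.0
```

Call:
{"op": "servo_tool", "data": {
  "deltas": [
    [[0, 0, -0.06], [0, 0, 0]],
    [[0, 0, -0.14], [0, 0, 0]],
    [[0, 0, -0.22], [0, 0, 0]],
    [[0, 0, -0.22], [0, 0, 0]],
    [[0, 0, -0.22], [0, 0, 0]]
  ]
}}

```text
t: 35.32
ee_pos: [470.8, 101.4, 150.3]
ee_rot: [2.22, 2.218, 0.006]
contact_force: [0.5, 0.1, -1.5]
finger_gap: 58.5
grasp_force: 30.0
```

Call:
{"op": "servo_tool", "data": {
  "deltas": [
    [[0.06, 0, 0], [0, 0, 0]],
    [[0.14, -0.001, 0], [0, 0, 0]],
    [[0.22, -0.002, 0], [0, 0, 0]],
    [[0.3, -0.003, 0], [0, 0, 0]],
    [[0.38, -0.004, 0], [0, 0, 0]]
  ]
}}

```text
t: 35.73
ee_pos: [466.0, 292.2, 146.5]
ee_rot: [-2.222, -2.221, 0.004]
contact_force: [1.6, 0.2, -0.4]
finger_gap: 58.2
grasp_force: 30.0
```

Call:
{"op": "servo_tool", "data": {
  "deltas": [
    [[0.08, 0, 0], [0, 0, 0]],
    [[0.155, 0, 0], [0, 0, 0]],
    [[0.155, 0, 0], [0, 0, 0]],
    [[0.155, 0, 0], [0, 0, 0]],
    [[0.155, 0, 0], [0, 0, 0]]
  ]
}}

```text
t: 36.15
ee_pos: [466.4, 367.4, 146.4]
ee_rot: [2.221, 2.221, -0.005]
contact_force: [0.5, -0.5, -2.1]
finger_gap: 58.0
grasp_force: 30.0
```

```bash
python3 - <<'E'
from h import *
_,M=snap("side","d7.png"); snap("scene"); s=r.read_state(); print(M[:3,3].round(1),s["finger_gap"],s["grasp_force"])
for cam in("side","scene"):
  for o in r.spot_point(cam,"cup_1"):
    w=world(cam,o["position"]); print(cam,round(o["conf"],2),w.round())
E
```

```text
[466.4 367.4 146.4] 58.867701862053636 30.004229054320604
side 0.9 [ 581. -245.   39.]
side 0.88 [350. 209.  -1.]
side 0.78 [ 571. -330.   41.]
side 0.76 [331. 315.   1.]
side 0.73 [468. 370. 108.]
side 0.72 [559. 371.   6.]
side 0.72 [ 583. -160.   40.]
scene 0.96 [ 578. -244.   51.]
scene 0.8 [564. 366.   2.]
scene 0.79 [474. 367. 105.]
scene 0.74 [ 582. -163.   39.]
scene 0.64 [350. 209.  -2.]
scene 0.64 [335. 316.   2.]
scene 0.59 [ 577. -332.   42.]
```

Call:
{"op": "servo_tool", "data": {
  "deltas": [
    [[0.004, 0, 0.06], [0, 0, 0]],
    [[0.004, 0, 0.12], [0, 0, 0]],
    [[0.004, 0, 0.17], [0, 0, 0]],
    [[0.004, 0, 0.197], [0, 0, 0]],
    [[0.004, 0, 0.203], [0, 0, 0]]
  ]
}}

```text
t: 36.77
ee_pos: [466.1, 368.8, 44.1]
ee_rot: [2.222, 2.22, -0.007]
contact_force: [-0.2, 0.1, -2.3]
finger_gap: 58.4
grasp_force: 30.0
```

Call:
{"op": "servo_tool", "data": {
  "deltas": [
    [[0, 0, 0], [0, 0, 0]],
    [[0, 0, 0], [0, 0, 0]],
    [[0, 0, 0], [0, 0, 0]],
    [[0, 0, 0], [0, 0, 0]]
  ],
  "hand": 73
}}

```text
t: 37.1
ee_pos: [468.0, 371.7, 48.1]
ee_rot: [2.221, 2.221, 0.004]
contact_force: [0.7, 0.5, 0.4]
finger_gap: 73.2
grasp_force: 0.0
```

Call:
{"op": "servo_tool", "data": {
  "deltas": [
    [[0, 0, -0.04], [0, 0, 0]],
    [[0, 0, -0.1], [0, 0, 0]],
    [[0, 0, -0.18], [0, 0, 0]],
    [[0, 0, -0.26], [0, 0, 0]],
    [[0, 0, -0.34], [0, 0, 0]]
  ]
}}

```text
t: 37.52
ee_pos: [466.8, 371.0, 219.3]
ee_rot: [2.221, 2.222, 0.002]
contact_force: [1.2, 0.9, 0.0]
finger_gap: 73.0
grasp_force: 0.0
```

Call:
{"op": "servo_tool", "data": {
  "deltas": [
    [[-0.4, 0, 0], [0, 0, 0]],
    [[-0.4, 0, 0], [0, 0, 0]],
    [[-0.4, 0, 0], [0, 0, 0]],
    [[-0.4, 0, 0], [0, 0, 0]],
    [[-0.4, 0, 0], [0, 0, 0]]
  ],
  "hand": 0
}}

```text
t: 37.93
ee_pos: [467.1, 167.6, 217.3]
ee_rot: [2.222, 2.218, 0.0]
contact_force: [1.4, 0.4, -0.4]
finger_gap: 41.8
grasp_force: 0.0
```

Call:
{"op": "servo_tool", "data": {
  "deltas": [
    [[-0.4, 0, 0], [0, 0, 0]],
    [[-0.4, 0, 0], [0, 0, 0]],
    [[-0.4, 0, 0], [0, 0, 0]],
    [[-0.4, 0, 0], [0, 0, 0]],
    [[-0.4, 0, 0], [0, 0, 0]]
  ]
}}

```text
t: 38.35
ee_pos: [466.9, -32.5, 217.5]
ee_rot: [2.222, 2.218, 0.0]
contact_force: [1.0, -0.1, -0.6]
finger_gap: 8.3
grasp_force: 0.0
```

Call:
{"op": "servo_tool", "data": {
  "deltas": [
    [[-0.35, 0, 0], [0, 0, 0]],
    [[-0.35, 0, 0], [0, 0, 0]],
    [[-0.35, 0, 0], [0, 0, 0]],
    [[-0.35, 0, 0], [0, 0, 0]],
    [[-0.35, 0, 0], [0, 0, 0]]
  ]
}}

```text
t: 38.77
ee_pos: [466.2, -212.2, 217.3]
ee_rot: [2.229, 2.209, -0.003]
contact_force: [-0.4, -0.2, -0.2]
finger_gap: 0.4
grasp_force: 0.0
```

Call:
{"op": "servo_tool", "data": {
  "deltas": [
    [[0, 0, 0], [0, 0, 0]],
    [[0, 0, 0], [0, 0, 0]]
  ]
}}

```text
t: 38.93
ee_pos: [467.3, -203.5, 217.0]
ee_rot: [2.222, 2.221, 0.001]
contact_force: [-0.0, 0.2, -0.4]
finger_gap: 0.4
grasp_force: 0.0
```

```bash
python3 - <<'E'
from h import *
_,M=snap("side","d9.png"); snap("scene","s9.png"); s=r.read_state(); print(M[:3,3].round(1),s["finger_gap"],s["grasp_force"])
for cam in("side","scene"):
  for n in("cup_1","start_top"):
   for o in r.spot_point(cam,n):
    w=world(cam,o["position"]); print(cam,n,round(o["conf"],2),w.round())
W,M=snap("wrist","w9.png")
for o in r.spot_point("wrist","start_top"): print("w",o["conf"],world("wrist",o["position"],M).round())
E
```

```text
[ 467.3 -203.5  217. ] 0.8625787363671683 0.0
side cup_1 0.91 [331. 315.  -2.]
side cup_1 0.78 [557. 371.   6.]
side cup_1 0.76 [ 585. -161.   43.]
side cup_1 0.65 [ 571. -330.   43.]
side cup_1 0.64 [ 577. -242.   38.]
side cup_1 0.57 [350. 211.   4.]
side start_top 0.5 [ 459. -336.   76.]
side start_top 0.27 [ 580. -163.   41.]
scene cup_1 0.91 [472. 369.   3.]
scene cup_1 0.89 [562. 366.   6.]
scene cup_1 0.87 [ 580. -249.   46.]
scene cup_1 0.75 [334. 317.  -0.]
scene cup_1 0.71 [350. 207.  -5.]
scene cup_1 0.58 [ 577. -328.   43.]
scene start_top 0.51 [ 468. -341.   79.]
```

View pics/s9.png

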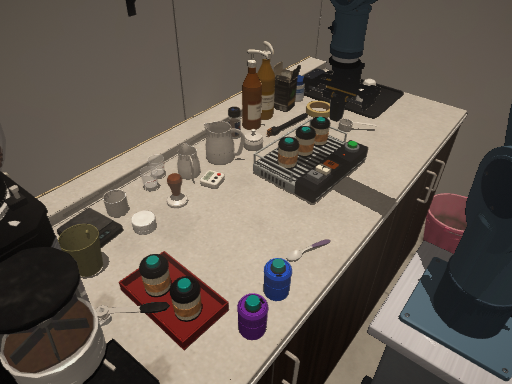

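The scene view shows both worn cups in the tray (155,275; 186,298), three on the grille and the bystanders unmoved. Now the start button.

Call:
{"op": "servo_tool", "data": {
  "deltas": [
    [[-0.272, -0.006, 0.14], [0, 0, 0]],
    [[-0.272, -0.006, 0.14], [0, 0, 0]],
    [[-0.272, -0.006, 0.14], [0, 0, 0]],
    [[-0.272, -0.006, 0.14], [0, 0, 0]],
    [[-0.272, -0.006, 0.14], [0, 0, 0]]
  ]
}}

```text
t: 39.75
ee_pos: [460.8, -345.8, 143.4]
ee_rot: [-2.228, -2.211, 0.005]
contact_force: [-0.5, -0.3, 0.4]
finger_gap: 0.2
grasp_force: 0.0
```

Call:
{"op": "servo_tool", "data": {
  "deltas": [
    [[0, 0, 0.06], [0, 0, 0]],
    [[0, 0, 0.11], [0, 0, 0]],
    [[0, 0, 0.11], [0, 0, 0]],
    [[0, 0, 0.11], [0, 0, 0]],
    [[0, 0, 0.11], [0, 0, 0]]
  ]
}}

```text
t: 40.17
ee_pos: [465.1, -339.8, 92.8]
ee_rot: [2.22, 2.221, 0.001]
contact_force: [-0.7, -0.7, -0.1]
finger_gap: 0.6
grasp_force: 0.0
```

Call:
{"op": "servo_tool", "data": {
  "deltas": [
    [[0, 0, 0.012], [0, 0, 0]],
    [[0, 0, 0.024], [0, 0, 0]],
    [[0, 0, 0.032], [0, 0, 0]],
    [[0, 0, 0.036], [0, 0, 0]],
    [[0, 0, 0.036], [0, 0, 0]]
  ]
}}

```text
t: 40.58
ee_pos: [464.6, -340.4, 73.6]
ee_rot: [2.221, 2.221, 0.0]
contact_force: [0.2, -0.4, 4.2]
finger_gap: 0.7
grasp_force: 1.8
```

Call:
{"op": "servo_tool", "data": {
  "deltas": [
    [[0, 0, 0.004], [0, 0, 0]],
    [[0, 0, 0.006], [0, 0, 0]],
    [[0, 0, 0.008], [0, 0, 0]],
    [[0, 0, 0.008], [0, 0, 0]]
  ]
}}

```text
t: 40.92
ee_pos: [464.7, -340.5, 72.1]
ee_rot: [2.221, 2.22, -0.001]
contact_force: [-6.3, 3.3, 25.6]
finger_gap: 0.6
grasp_force: 12.8
```

Call:
{"op": "servo_tool", "data": {
  "deltas": [
    [[0, 0, -0.06], [0, 0, 0]],
    [[0, 0, -0.14], [0, 0, 0]],
    [[0, 0, -0.22], [0, 0, 0]],
    [[0, 0, -0.3], [0, 0, 0]],
    [[0, 0, -0.36], [0, 0, 0]]
  ]
}}

```text
t: 41.33
ee_pos: [464.3, -340.1, 252.6]
ee_rot: [2.22, 2.22, 0.0]
contact_force: [1.6, -0.5, 0.0]
finger_gap: 0.6
grasp_force: 0.0
```

Call:
{"op": "servo_tool", "data": {
  "deltas": [
    [[-0.2, -0.2, 0], [0, 0, 0]],
    [[-0.2, -0.2, 0], [0, 0, 0]],
    [[-0.2, -0.2, 0], [0, 0, 0]],
    [[-0.2, -0.2, 0], [0, 0, 0]],
    [[-0.2, -0.2, 0], [0, 0, 0]]
  ]
}}

```text
t: 41.75
ee_pos: [358.8, -444.1, 248.9]
ee_rot: [-2.23, -2.211, 0.005]
contact_force: [-0.9, -0.3, -0.4]
finger_gap: 0.4
grasp_force: 0.0
```

```bash
python3 - <<'E'
from h import *
a,M=snap("side","d10.png"); print(M[:3,3].round(1))
snap("scene")
for cam in("side","scene"):
   for o in r.spot_point(cam,"cup_1"):
    w=world(cam,o["position"]); print(cam,round(o["conf"],2),w.round())
a=cv2.imread("pics/d10.png"); cv2.imwrite("pics/d10c.png",cv2.resize(a[80:380,90:430],None,fx=2,fy=2))
A=cv2.imread("pics/d1.png")
for nm,y in(("long",-224),("short",-182),("off",-140)):
    P=proj("side",np.array([468+(y+224)*.048,y,62.])).astype(int)
    w=9; t=A[P[1]-w:P[1]+w,P[0]-w:P[0]+w]; b=a[P[1]-w-6:P[1]+w+6,P[0]-w-6:P[0]+w+6]
    R=cv2.matchTemplate(b,t,cv2.TM_CCOEFF_NORMED); print(nm,np.array(cv2.minMaxLoc(R)[3])-6)
E
```

```text
[ 358.8 -444.1  248.9]
side 0.81 [335. 318.   4.]
side 0.59 [350. 208.   1.]
side 0.57 [ 572. -329.   43.]
side 0.47 [467. 370.   2.]
scene 0.85 [ 578. -246.   47.]
scene 0.83 [473. 368.   2.]
scene 0.69 [ 575. -330.   40.]
scene 0.64 [ 586. -167.   42.]
scene 0.6 [349. 206.  -0.]
scene 0.6 [334. 318.   2.]
long [2 6]
short [-3  0]
off [ 0 -2]
```

View pics/d10c.png

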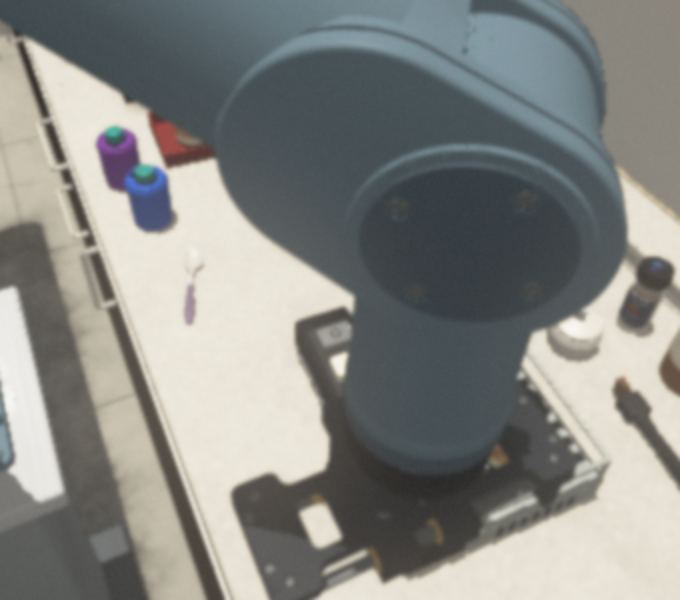

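The side view is mostly hidden by the arm, but the off key is still up. The scene camera finds four of the cups in place. It missed the far tray cup this time, though nothing has been near it since it was last seen.

```bash
python3 -c "
from cell import r
print(r.close_job())"
```

```text
the job is handed in; nothing more can be done
None
```

I've handed the job in: the three cups whose valves stayed down are upright on the dryer's grille and the two worn ones are upright in the repair tray. The orange key is latched with the off key up, and start was fully pressed and released last. The hand-in gave no verdict. The last detection missed the far tray cup, but the camera had shown it in place before start was pressed and the arm didn't go near it again.

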